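# Cull and lay out washed discs to dry

## Robot

A 6-joint arm with a two-finger parallel gripper is mounted at the origin on the work surface. World frame = base frame: x ahead of the robot, y to its left, z up, the work surface at z = 0. Lengths are in m, angles in rad, forces in N, time in s.
With the tool pointing down it reaches from about 0.4 to 0.825 m from the base axis. Payload 7 kg.
Tool frame: the origin (TCP) lies at the very end of the fingers, on their centre line; the grasp point (between the pads) lies 19 mm behind it; z points along the fingers, y is the line along which they close (so a half turn about z gives the same grasp; the last joint's range is limited). The gripper opens to 85 mm and grips with 20 to 120 N. Pads are 22 mm wide; open, the fingers measure 114 mm over their backs; the gripper's body (76 mm by 85 mm) begins 54 mm behind the grasp point. The pads swing forward as they close: fully open they stand 13 mm farther back than shut.
Start: joints at [1.506, 0.359, 0.012, 0, -1.224, -0.288], TCP at [0.233, 0.633, 0.198] pointing down, gripper open.
Joint ranges: [-3.07, 3.07], [-1.43, 2.12], [-1.02, 1.25], [-3.03, 1.67], [-3.05, -0], [-3.03, 3.03]. Speed limits (rad/s): [2.39, 2.39, 3.01, 3.14, 3.14, 3.14].

## Interface

Orientations are given as a unit quaternion [w, x, y, z].
In Python, from workcell import sense, snapshot, get_calibration, sign_off, search_frame, place_of gives the robot as it stands.
- The arm moves only by the tool move_arm, never from a script. Its argument "series" is one flat list of numbers, 4 for each row, row after row: the shift along the world's x, y, z in mm, then the turn about the world's z in degrees. A call has 1 to 5 rows; each row is the pose to reach, as a shift and turn from the pose commanded when the call began; what a row does not reach only later rows make up. A row lasts 1/10 s, in which the tool goes at most 50 mm and 8.59 degrees, less where a joint would pass 70% of its speed; a pose out of reach is approached as far as the arm can. A call with a gripper value outside its range is refused whole. "claw" is the finger opening in mm, from 0 to 85.4, set as the call begins (left out, the last holds). The fingers move at their own pace and stop on an object; "grip_force" is the grip in N (left out, the last holds). Time passes only in rows, so rows that repeat a pose let the fingers close. It gives the time, the measured TCP pose, the force, the opening and the grip force at its end, in the units of the state.
- sense(): the state, without advancing time (a new reading comes with each control period).
- snapshot(name): name is "scene" or "side" or "wrist"; returns the picture (400x640x3 uint8, blue, green, red); there is no depth.
- get_calibration(name): a dict with "fov_y" (degrees; the focal length in pixels is half the picture's height over the tangent of half this angle, whatever the lens; pixels are square), "cx", "cy" (the principal point, pixels), "position" and "orientation" of the camera in the world. Camera axes: x right, y down, z forward; pixel columns grow to the right and rows downward; lengths in m; the calibration is good to about 2 mm. A picture is of the moment at which its call begins: read the wrist's pose just before it. get_calibration takes no time and is no camera call; for the wrist camera it gives the pose at the moment of the call.
- sign_off(): hands the job in; it is judged then, once.
Trained networks look in the newest picture that a camera, given by its name, has taken for a name from the list of things; names that differ only in an ending like _2 or _b are one class to them, and where a whole thing is asked for, a point or a joint stands for the part that bears it (a point fixed in the world has none). Each returns a list of dicts, best first, with "score" (0 to 1); they miss things now and then, are a little off and sometimes report something else, mostly with a low value. They report only what shows in the picture. A call takes as long as a camera call. They do not tell look-alikes from the thing itself.
- search_frame(label, camera): "point" ([column, row] in pixels, amid what is visible of it).
- place_of(label, camera): "point" ([column, row] in pixels: a listed point, or the origin of a listed thing).
The state is a dict: "time_s": time; "qpos": joint angles; "joint_velocities": joint speeds; "effort": joint torques, N m; "ee_pos": TCP position; "orientation": TCP orientation; "force": force on the tool from outside, world axes, zero at the start; "wrist_torque": the same for the moment, N m; "finger_gap": finger opening in m; "grip_force": force on a finger pad.
Only numpy, scipy, OpenCV 4.12 (cv2) and the standard library are available. Lean on these libraries where they do the work, as an engineer would, in place of code of your own. Each camera call takes 0.05 s, during which the arm holds its last target. There are 200 camera calls.

## Task

The washed aluminium discs lie in a heap on the green tray: put every sawn-off (D-shaped) piece into the red scrap bin, and spread all the whole discs evenly over the tray in a single flat layer, with at least 25 mm clear between any two discs and at least one disc centred in each of the tray's four marked quarters. Only when all of that is done, switch the blower on by swinging its yellow lever fully over; leave the layer as it should be, and do not disturb the other things on the bench.

Things in the scene. Friction and masses are not known exactly. Their poses are not given: they have to be found in the camera images.
- disc1: sound turned aluminium disc: 60 mm diameter, 30 mm thick, 220 g, both faces alike with a 16 mm dark centre spot; origin at its centre (15 mm above whatever it lies flat on), z along its axis (either way up is the same)
- disc2: sound turned aluminium disc: 60 mm diameter, 30 mm thick, 220 g, both faces alike with a 16 mm dark centre spot; origin at its centre (15 mm above whatever it lies flat on), z along its axis (either way up is the same)
- disc3: sound turned aluminium disc: 60 mm diameter, 30 mm thick, 220 g, both faces alike with a 16 mm dark centre spot; origin at its centre (15 mm above whatever it lies flat on), z along its axis (either way up is the same)
- disc4: sound turned aluminium disc: 60 mm diameter, 30 mm thick, 220 g, both faces alike with a 16 mm dark centre spot; origin at its centre (15 mm above whatever it lies flat on), z along its axis (either way up is the same); may be absent
- disc5: sound turned aluminium disc: 60 mm diameter, 30 mm thick, 220 g, both faces alike with a 16 mm dark centre spot; origin at its centre (15 mm above whatever it lies flat on), z along its axis (either way up is the same); may be absent
- disc6: sound turned aluminium disc: 60 mm diameter, 30 mm thick, 220 g, both faces alike with a 16 mm dark centre spot; origin at its centre (15 mm above whatever it lies flat on), z along its axis (either way up is the same); may be absent
- offcut1: bad piece: the same 60 mm x 30 mm aluminium disc with a segment sawn off, so it is D-shaped, no dark spot, 170 g; origin on the axis of the round part, 15 mm from both faces; the flat cut side lies at +12 mm along its x axis, the round back at -30 mm, so it measures 42 mm along x and 60 mm along y
- offcut2: bad piece: the same 60 mm x 30 mm aluminium disc with a segment sawn off, so it is D-shaped, no dark spot, 170 g; origin on the axis of the round part, 15 mm from both faces; the flat cut side lies at +12 mm along its x axis, the round back at -30 mm, so it measures 42 mm along x and 60 mm along y
- offcut3: bad piece: the same 60 mm x 30 mm aluminium disc with a segment sawn off, so it is D-shaped, no dark spot, 170 g; origin on the axis of the round part, 15 mm from both faces; the flat cut side lies at +12 mm along its x axis, the round back at -30 mm, so it measures 42 mm along x and 60 mm along y; may be absent
- offcut4: bad piece: the same 60 mm x 30 mm aluminium disc with a segment sawn off, so it is D-shaped, no dark spot, 170 g; origin on the axis of the round part, 15 mm from both faces; the flat cut side lies at +12 mm along its x axis, the round back at -30 mm, so it measures 42 mm along x and 60 mm along y; may be absent
- tray: fixed green draining tray, 270 mm (its x) by 330 mm (its y), 6 mm floor, low 6 mm thick rim whose top is 18 mm above the bench; origin at the centre of its underside on the bench; white lines along its x and y axes divide the floor into four quarters
- scrap_bin: fixed red open scrap bin, 200 mm (its x) by 180 mm (its y), 75 mm high, walls and floor 5 mm; origin at the centre of its underside on the bench
- blower: fixed blue drying blower, a box 150 mm (x) by 140 mm (y) by 110 mm high, origin at the centre of its underside on the bench; the lever stands in the middle of its top, on a 25 mm high grey block, and swings in its x-z plane
- lever (a joint): the blower's switch lever, 80 mm long, pivot 132 mm above the bench: 0 rad = off, leaning 0.5 rad to the blower's -x side; 1.0 rad = on, leaning 0.5 rad to its +x side; stays where it is left
- lever_tip (a point): centre of the lever's yellow 26 mm ball
- mug: bystander: blue mug, 80 mm wide, 90 mm high, origin under its centre
- bottle: bystander: white bottle, 64 mm wide, 180 mm high, origin under its centre
- screwdriver: bystander: orange screwdriver lying on the bench beyond the tray, origin under it
- profile: bystander: aluminium profile bar 30 x 240 x 30 mm (240 along its y), origin under its centre
- tape: bystander: roll of yellow tape, 90 mm wide, 25 mm high, origin under its centre
- brush: bystander: bench brush with a wooden handle lying on the bench, origin under it
Things that resemble listed ones, but are neither listed nor needed, are in the scene too. Leave any orange or pink look-alike of the disc1 alone.

How it is judged:
On the way, in this order (a step that is already met when the one before it is completed fails the run):
1. every sawn-off piece is in the scrap bin and the whole discs are spread flat, apart and over all four quarters (x of offcut1 in the frame of scrap_bin between -0.095 and 0.095 m and y of offcut1 in the frame of scrap_bin between -0.085 and 0.085 m and z of offcut1 in the frame of scrap_bin between 0 and 0.07 m and x of offcut2 in the frame of scrap_bin between -0.095 and 0.095 m and y of offcut2 in the frame of scrap_bin between -0.085 and 0.085 m and z of offcut2 in the frame of scrap_bin between 0 and 0.07 m and x of offcut3 in the frame of scrap_bin between -0.095 and 0.095 m and y of offcut3 in the frame of scrap_bin between -0.085 and 0.085 m and z of offcut3 in the frame of scrap_bin between 0 and 0.07 m and x of offcut4 in the frame of scrap_bin between -0.095 and 0.095 m and y of offcut4 in the frame of scrap_bin between -0.085 and 0.085 m and z of offcut4 in the frame of scrap_bin between 0 and 0.07 m and x of disc1 in the frame of tray between -0.115 and 0.115 m and y of disc1 in the frame of tray between -0.145 and 0.145 m and z of disc1 in the frame of tray between 0.015 and 0.0255 m and x of disc2 in the frame of tray between -0.115 and 0.115 m and y of disc2 in the frame of tray between -0.145 and 0.145 m and z of disc2 in the frame of tray between 0.015 and 0.0255 m and x of disc3 in the frame of tray between -0.115 and 0.115 m and y of disc3 in the frame of tray between -0.145 and 0.145 m and z of disc3 in the frame of tray between 0.015 and 0.0255 m and x of disc4 in the frame of tray between -0.115 and 0.115 m and y of disc4 in the frame of tray between -0.145 and 0.145 m and z of disc4 in the frame of tray between 0.015 and 0.0255 m and x of disc5 in the frame of tray between -0.115 and 0.115 m and y of disc5 in the frame of tray between -0.145 and 0.145 m and z of disc5 in the frame of tray between 0.015 and 0.0255 m and x of disc6 in the frame of tray between -0.115 and 0.115 m and y of disc6 in the frame of tray between -0.145 and 0.145 m and z of disc6 in the frame of tray between 0.015 and 0.0255 m and horizontal distance between disc1 and disc2 above 0.084 m and horizontal distance between each of disc1, disc2 and disc3 above 0.084 m and horizontal distance between each of disc1, disc2, disc3 and disc4 above 0.084 m and horizontal distance between each of disc1, disc2, disc3, disc4 and disc5 above 0.084 m and horizontal distance between each of disc1, disc2, disc3, disc4, disc5 and disc6 above 0.084 m and ((x of disc1 in the frame of tray above 0 m and y of disc1 in the frame of tray above 0 m) or (x of disc2 in the frame of tray above 0 m and y of disc2 in the frame of tray above 0 m) or (x of disc3 in the frame of tray above 0 m and y of disc3 in the frame of tray above 0 m) or (x of disc4 in the frame of tray above 0 m and y of disc4 in the frame of tray above 0 m) or (x of disc5 in the frame of tray above 0 m and y of disc5 in the frame of tray above 0 m) or (x of disc6 in the frame of tray above 0 m and y of disc6 in the frame of tray above 0 m)) and ((x of disc1 in the frame of tray above 0 m and y of disc1 in the frame of tray below 0 m) or (x of disc2 in the frame of tray above 0 m and y of disc2 in the frame of tray below 0 m) or (x of disc3 in the frame of tray above 0 m and y of disc3 in the frame of tray below 0 m) or (x of disc4 in the frame of tray above 0 m and y of disc4 in the frame of tray below 0 m) or (x of disc5 in the frame of tray above 0 m and y of disc5 in the frame of tray below 0 m) or (x of disc6 in the frame of tray above 0 m and y of disc6 in the frame of tray below 0 m)) and ((x of disc1 in the frame of tray below 0 m and y of disc1 in the frame of tray above 0 m) or (x of disc2 in the frame of tray below 0 m and y of disc2 in the frame of tray above 0 m) or (x of disc3 in the frame of tray below 0 m and y of disc3 in the frame of tray above 0 m) or (x of disc4 in the frame of tray below 0 m and y of disc4 in the frame of tray above 0 m) or (x of disc5 in the frame of tray below 0 m and y of disc5 in the frame of tray above 0 m) or (x of disc6 in the frame of tray below 0 m and y of disc6 in the frame of tray above 0 m)) and ((x of disc1 in the frame of tray below 0 m and y of disc1 in the frame of tray below 0 m) or (x of disc2 in the frame of tray below 0 m and y of disc2 in the frame of tray below 0 m) or (x of disc3 in the frame of tray below 0 m and y of disc3 in the frame of tray below 0 m) or (x of disc4 in the frame of tray below 0 m and y of disc4 in the frame of tray below 0 m) or (x of disc5 in the frame of tray below 0 m and y of disc5 in the frame of tray below 0 m) or (x of disc6 in the frame of tray below 0 m and y of disc6 in the frame of tray below 0 m))), for 0.3 s.
2. the blower is then switched on (value of joint lever above 0.85 rad), for 0.2 s.
At the end, for the whole second after the job is handed in: All D-shaped pieces in the scrap bin; whole discs flat on the tray floor (centre 9 to 19.5 mm above it), centres at least 84 mm apart, at least one centred in each quarter; all at rest; lever past 0.85 of its 1.0 rad (all of step 1 and linear speed of each of disc1, disc2, disc3, disc4, disc5, disc6, offcut1, offcut2, offcut3, offcut4 below 0.02 m/s and value of joint lever above 0.85 rad); the robot touches nothing.
It fails at once if a bystander is moved by more than 30 mm (distance of any of mug, bottle, screwdriver, profile, tape, brush from where it was at the start of the episode above 0.03 m).
It fails at once if the mug or the bottle is knocked over (angle between any of mug, bottle's own z axis and vertical above 0.6 rad).
Of disc4, disc5, disc6, offcut3, offcut4 only 3 to 5 are there at a start; the rules pass over those that are not, and their reading is None.
At some moment in a run one of disc1, disc2, disc3, disc4, disc5, disc6 may be knocked a few centimetres aside while the robot is not near it.
Once in a run the grip may slacken for a moment while it holds something.
It also fails if it takes over 210 s, if anything falls off the work surface, if the arm or the gripper's body presses on something with over 40 N, if the wrist force passes 120 N, or if a joint passes its speed limit or range.

## Working session

There is one attempt and no reset: what is moved stays moved. The work goes in short steps, Python scripts to look and compute and a tool call to move; the robot and the scene stay as the last step left them, time stands still between calls to the robot, and variables do not carry over. Pictures are saved under pics/ and viewed, at most 14 in all, crops included, and the job is handed in when it is done.

Besides the shell and the picture viewer there is one more tool, called after "Emit:" as name(argument=value, ...) on one line, values as JSON. move_arm: Moves the arm, as the interface text tells. Its arguments: {"type":"object","properties":{"series":{"type":"array"},"claw":{"type":"number"},"grip_force":{"type":"number"}},"required":["series"]}

```bash
ls; mkdir -p pics; cat > h.py <<'E'
import numpy as np, cv2
from scipy.spatial.transform import Rotation as R
from workcell import sense, snapshot, get_calibration, sign_off, search_frame, place_of
def cam(n):
    c=get_calibration(n); f=200/np.tan(np.radians(c["fov_y"])/2); q=c["orientation"]
    return f,c["cx"],c["cy"],np.array(c["position"]),R.from_quat([q[1],q[2],q[3],q[0]]).as_matrix()
def px2w(c,p,z):
    f,cx,cy,t,r=c; d=r@np.array([(p[0]-cx)/f,(p[1]-cy)/f,1]); return t+d*(z-t[2])/d[2]
def w2px(c,w):
    f,cx,cy,t,r=c; v=r.T@(np.array(w)-t); return np.array([f*v[0]/v[2]+cx,f*v[1]/v[2]+cy])
E
python3 - <<'E'
from h import *
for n in ("scene","side","wrist"):
    print(n,get_calibration(n)); cv2.imwrite(f"pics/{n}0.png",snapshot(n))
    c=cam(n)
    for l,z in (("tray",0),("scrap_bin",0),("blower",0),("disc1",.04),("offcut1",.04),("lever_tip",.2)):
        print(l,[(np.round(d["point"]).tolist(),round(d["score"],2),np.round(px2w(c,d["point"],z)[:2],3).tolist()) for d in place_of(l,n)][:8])
print(sense())
E
```

```text
pics
scene {'fov_y': 55.91601856849789, 'cx': 318.24610520588254, 'cy': 199.8494887313012, 'position': array([ 1.25242684, -0.2093982 ,  0.70372624]), 'orientation': array([-0.35069335,  0.71548593,  0.54640146, -0.25795252])}
tray [([334.0, 238.0], 0.75, [0.57, 0.037])]
scrap_bin [([294.0, 239.0], 0.29, [0.546, -0.068])]
blower [([417.0, 195.0], 0.91, [0.454, 0.34]), ([285.0, 320.0], 0.4, [0.782, -0.142])]
disc1 [([348.0, 235.0], 0.96, [0.606, 0.059]), ([294.0, 229.0], 0.9, [0.549, -0.068]), ([342.0, 216.0], 0.85, [0.53, 0.068]), ([252.0, 293.0], 0.83, [0.723, -0.201]), ([326.0, 245.0], 0.76, [0.626, -0.004]), ([238.0, 196.0], 0.72, [0.374, -0.192]), ([298.0, 241.0], 0.57, [0.593, -0.068]), ([334.0, 182.0], 0.52, [0.375, 0.097])]
offcut1 [([316.0, 218.0], 0.88, [0.524, -0.0]), ([343.0, 242.0], 0.64, [0.625, 0.04]), ([322.0, 235.0], 0.59, [0.59, -0.004]), ([341.0, 222.0], 0.42, [0.555, 0.059]), ([287.0, 320.0], 0.25, [0.81, -0.141])]
lever_tip [([422.0, 134.0], 0.5, [0.429, 0.33]), ([324.0, 238.0], 0.45, [0.756, -0.052])]
side {'fov_y': 51.399397509757215, 'cx': 324.00216713543165, '
[... 1060 characters left out ...]
e_s': 1.05, 'qpos': array([ 1.50609197e+00,  3.58609481e-01,  1.19340626e-02, -1.44153947e-05,
       -1.22410024e+00, -2.88099708e-01]), 'joint_velocities': array([ 0.00027526, -0.00079366,  0.00051049,  0.00033968, -0.0002883 ,
       -0.00212179]), 'effort': array([ 4.31784574e-04, -5.82995832e+01,  2.93660742e+01,  6.94279611e+00,
       -8.46175499e-04, -9.97097231e-06]), 'ee_pos': array([0.23323876, 0.63341626, 0.19790836]), 'orientation': array([-9.51474814e-06,  9.84481036e-01, -1.75490997e-01, -7.88859425e-06]), 'force': array([-0.41404317,  0.58295305,  0.18632552]), 'wrist_torque': array([-0.01299435, -0.01240748,  0.04985098]), 'grip_force': 0.0, 'finger_gap': 0.0857022573840354}
```

View pics/scene0.png

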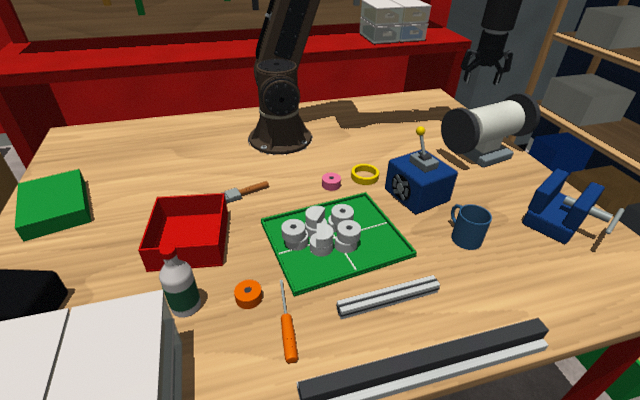

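View pics/side0.png

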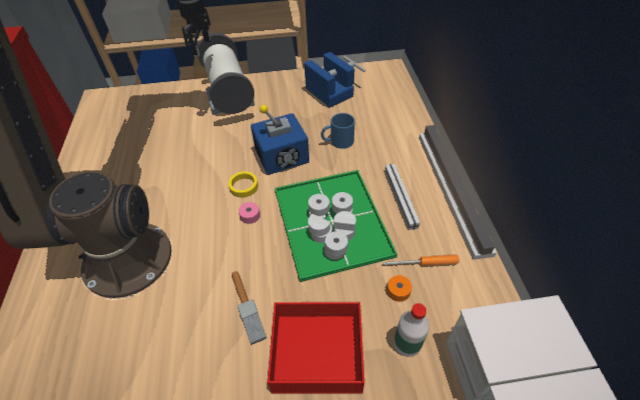

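The scene view shows the heap on the green tray at (320,232), the red bin at (187,232), the blower at (420,180) with its lever ball at (421,130), the mug at (470,225) and the bottle at (178,285). The look-alikes to leave alone are the pink ring at (331,181) and the orange ring at (248,293). Next I'll take a close crop of the heap from both cameras and measure the tray and bin.

```bash
python3 - <<'E'
from h import *
A=cv2.imread("pics/scene0.png");B=cv2.imread("pics/side0.png")
a=cv2.resize(A[190:270,270:370],(600,480),interpolation=cv2.INTER_CUBIC)
b=cv2.resize(B[185:265,295:365],None,fx=6,fy=6,interpolation=cv2.INTER_CUBIC)
cv2.imwrite("pics/crop0.png",cv2.resize(np.hstack([a,b]),(800,int(480*800/(600+b.shape[1])))))
for n,I in (("scene",A),("side",B)):
    c=cam(n); H=cv2.cvtColor(I,cv2.COLOR_BGR2HSV)
    g=cv2.inRange(H,(50,100,50),(75,255,255)); r=cv2.inRange(H,(0,170,50),(4,255,255))|cv2.inRange(H,(176,170,50),(180,255,255))
    for nm,m,z in (("tray",g,.018),("bin",r,.075)):
        cs,_=cv2.findContours(m,cv2.RETR_EXTERNAL,cv2.CHAIN_APPROX_NONE)
        for k in sorted(cs,key=cv2.contourArea)[-3:]:
            h=cv2.convexHull(k); q=cv2.approxPolyDP(h,0.03*cv2.arcLength(h,True),True)[:,0]
            print(n,nm,cv2.contourArea(k),[(p.tolist(),np.round(px2w(c,p,z)[:2],3).tolist()) for p in q])
E
```

```text
scene tray 779.0 [([638, 360], [1.057, 0.497]), ([639, 395], [1.11, 0.438]), ([613, 399], [1.103, 0.387]), ([606, 390], [1.087, 0.388])]
scene tray 3726.0 [([78, 169], [0.072, -0.671]), ([90, 221], [0.354, -0.588]), ([23, 240], [0.39, -0.738]), ([18, 183], [0.111, -0.83])]
scene tray 6162.0 [([415, 251], [0.682, 0.213]), ([294, 295], [0.735, -0.11]), ([261, 219], [0.463, -0.141]), ([365, 192], [0.421, 0.18])]
scene bin 5337.5 [([222, 193], [0.395, -0.233]), ([222, 264], [0.656, -0.253]), ([147, 271], [0.635, -0.41]), ([138, 250], [0.564, -0.434]), ([157, 197], [0.369, -0.403])]
scene bin 10196.0 [([451, 0], [-1.811, 1.807]), ([471, 41], [-0.726, 1.284]), ([453, 97], [-0.03, 0.74]), ([300, 101], [-0.143, 0.115]), ([312, 26], [-1.252, 0.46])]
scene bin 22685.5 [([0, 0], [-2.508, -1.686]), ([260, 29], [-1.252, 0.125]), ([259, 105], [-0.144, -0.05]), ([26, 167], [0.121, -0.782])]
side tray 0.0 [([399, 336], [0.673, -0.333])]
side tray 0.0 [([396, 336], [0.666, -0.332])]
side tray 8716.5 [([357, 170], [0.683, 0.211]), ([396, 256], [0.722, -0.119]), ([300, 281], [0.462, -0.154]), ([275, 188], [0.421, 0.177])]
side bin 671.0 [([0, 234], [-0.311, 0.079]), ([21, 249], [-0.24, 0.019]), ([0, 303], [-0.24, -0.134])]
side bin 2674.5 [([4, 28], [-0.692, 1.269]), ([22, 27], [-0.615, 1.264]), ([71, 113], [-0.248, 0.587]), ([57, 156], [-0.24, 0.369])]
side bin 8110.5 [([359, 302], [0.59, -0.262]), ([362, 391], [0.557, -0.453]), ([271, 392], [0.376, -0.427]), ([275, 303], [0.398, -0.234])]
```

View pics/crop0.png

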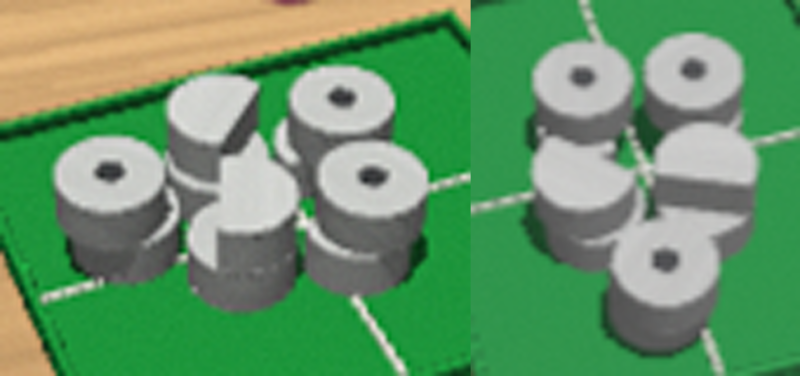

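The crop shows five two-high stacks. The tops are whole discs (dark spot) at scene px (288,219), (327,206) and (332,219), plus two D-pieces at (305,208) and (313,221). The wrist camera should show this better, so I'll raise the arm and swing it over the tray.

Emit:
move_arm(series=[0,0,50,0,0,0,100,-8,0,0,150,-16,0,0,200,-24,0,0,240,-32], claw=85)

```text
time_s: 1.55
ee_pos: [0.2335, 0.6332, 0.4417]
orientation: [-0.002, 0.897, -0.443, -0.0]
force: [1.0, 1.4, 0.5]
finger_gap: 0.0849
grip_force: 0.0
```

Emit:
move_arm(series=[23,-43,0,-8,46,-86,0,-16,69,-129,0,-24,92,-172,0,-31,115,-215,0,-31])

```text
time_s: 2.05
ee_pos: [0.3487, 0.4165, 0.4382]
orientation: [-0.0, 0.746, -0.665, -0.0]
force: [1.1, 0.2, 0.7]
finger_gap: 0.0849
grip_force: 0.0
```

Emit:
move_arm(series=[23,-43,0,0,46,-86,0,0,69,-129,0,0,92,-172,0,0,115,-215,0,0])

```text
time_s: 2.55
ee_pos: [0.4636, 0.2014, 0.4384]
orientation: [-0.001, 0.748, -0.664, 0.0]
force: [0.4, -0.0, 1.2]
finger_gap: 0.0851
grip_force: 0.0
```

Emit:
move_arm(series=[23,-43,0,0,46,-86,0,0,67,-90,0,0,67,-90,0,0,67,-90,0,0])

```text
time_s: 3.05
ee_pos: [0.5304, 0.113, 0.4375]
orientation: [0.0, 0.747, -0.665, -0.0]
force: [-0.9, -0.7, 0.4]
finger_gap: 0.0851
grip_force: 0.0
```

```bash
cat >> h.py <<'E'
def grab(n,fn,roi=None):
    c=cam(n); I=snapshot(n); cv2.imwrite(f"pics/{fn}.png",I); return c,I
def find(c,n,l,z):
    return [(np.round(d["point"]).astype(int).tolist(),round(d["score"],2),np.round(px2w(c,d["point"],z)[:2],3).tolist()) for d in place_of(l,n)]
E
python3 - <<'E'
from h import *
c,I=grab("wrist","w1"); s=sense(); print(s["ee_pos"],s["orientation"],s["time_s"],c[3],c[4][:,2])
print(find(c,"wrist","disc1",.066)); print(find(c,"wrist","offcut1",.066)); print(find(c,"wrist","tray",0))
E
```

```text
[0.53006492 0.11343835 0.43785361] [ 7.29178834e-05  7.47631248e-01 -6.64114078e-01 -5.24221968e-05] 3.1 [0.5390146  0.03359773 0.61376106] [-0.0363905   0.30738101 -0.95089045]
[([313, 22], 0.86, [0.567, -0.074]), ([318, 32], 0.85, [0.559, -0.062]), ([430, 150], 0.83, [0.351, 0.092]), ([319, 121], 0.76, [0.542, 0.067]), ([293, 64], 0.58, [0.592, -0.013]), ([283, 109], 0.56, [0.602, 0.056])]
[([291, 64], 0.7, [0.594, -0.013]), ([333, 76], 0.62, [0.528, -0.003]), ([282, 110], 0.19, [0.603, 0.057])]
[]
```

View pics/w1.png

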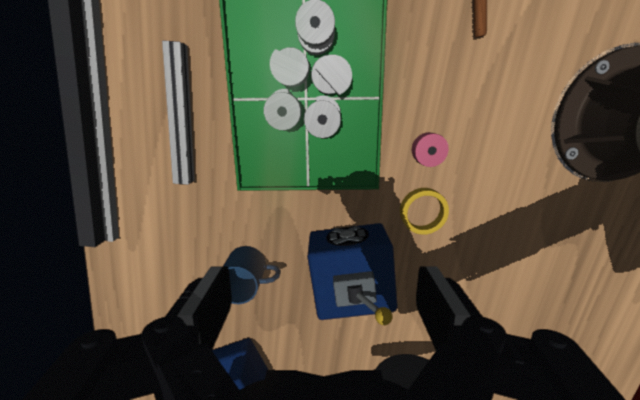

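The wrist view shows the heap near the top edge of the picture: a whole disc at (315,22), D-pieces at (290,66) and (332,75), whole discs at (282,111) and (322,119). The lever ball is at (383,316) and the mug at (243,280). I'll shift to centre the tray.

Emit:
move_arm(series=[0,-48,-15,0,0,-96,-40,0,0,-144,-70,0,0,-180,-100,0,0,-180,-100,0])

```text
time_s: 3.75
ee_pos: [0.5279, -0.0688, 0.3346]
orientation: [0.002, 0.747, -0.665, -0.002]
force: [0.6, -0.3, -0.8]
finger_gap: 0.0849
grip_force: 0.0
```

Emit:
move_arm(series=[0,0,0,0,0,0,0,0])

```text
time_s: 3.95
ee_pos: [0.5308, -0.0658, 0.3392]
orientation: [-0.001, 0.748, -0.664, 0.001]
force: [-0.0, -0.2, 0.2]
finger_gap: 0.0849
grip_force: 0.0
```

```bash
python3 - <<'E'
from h import *
c,I=grab("wrist","w2"); s=sense(); print(s["ee_pos"],s["time_s"])
print(find(c,"wrist","disc1",.066)); print(find(c,"wrist","offcut1",.066)); print(find(c,"wrist","tray",0))
H=cv2.cvtColor(I,cv2.COLOR_BGR2HSV); g=cv2.inRange(H,(50,100,40),(75,255,255))
k=max(cv2.findContours(g,0,1)[0],key=cv2.contourArea); h=cv2.convexHull(k); q=cv2.approxPolyDP(h,0.03*cv2.arcLength(h,True),True)[:,0]
w=np.array([px2w(c,p,.018)[:2] for p in q]); print(q.tolist(),w.round(4).tolist(),w.mean(0))
x0,y0,ww,hh=cv2.boundingRect(k); 
r=I[y0-5:y0+hh+5,x0-5:x0+ww+5]; print(x0,y0,ww,hh); f=min(800/r.shape[1],600/r.shape[0]); cv2.imwrite("pics/w2c.png",cv2.resize(r,None,fx=f,fy=f,interpolation=cv2.INTER_CUBIC)); print(f)
E
```

```text
[ 0.53092952 -0.06547553  0.33935486] 4.0
[([266, 231], 0.97, [0.604, 0.051]), ([276, 183], 0.81, [0.594, -0.026]), ([306, 241], 0.8, [0.542, 0.059]), ([212, 37], 0.68, [0.687, -0.203]), ([158, 226], 0.62, [0.762, 0.061]), ([424, 264], 0.6, [0.357, 0.076]), ([317, 194], 0.59, [0.534, -0.016]), ([299, 147], 0.59, [0.566, -0.079])]
[([318, 198], 0.86, [0.532, -0.01]), ([275, 187], 0.63, [0.595, -0.02]), ([308, 228], 0.58, [0.541, 0.039]), ([273, 221], 0.44, [0.594, 0.034])]
[]
[[378, 107], [357, 299], [231, 300], [197, 109]] [[0.4595, -0.1444], [0.441, 0.1822], [0.6633, 0.2112], [0.723, -0.1101]] [0.57169355 0.03470752]
197 107 182 194
2.9411764705882355
```

View pics/w2c.png

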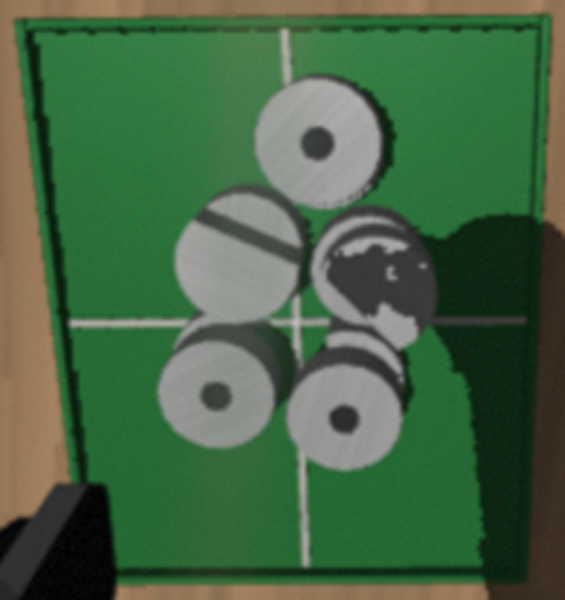

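The crop shows whole discs with spots at crop px (317,143), (216,396) and (345,419). The D-pieces are at (240,258), with the cut facing up and right, and at (375,275) in shadow, with more pieces underneath. Tray lines cross at (296,322). Next I'll compute the tray frame and top positions.

```bash
python3 - <<'E'
from h import *
c=cam("wrist"); I=cv2.imread("pics/w2.png"); o=np.array([192,102]); f=2.941
P=lambda p,z: px2w(c,o+np.array(p)/f,z)[:2].round(4)
y0,y1,x1,x0=[P(p,.006) for p in ((285,30),(306,565),(70,323),(525,321))]
print("yl",y0,y1,np.degrees(np.arctan2(-(y1-y0)[0],(y1-y0)[1])),"xl",x0,x1,np.degrees(np.arctan2(*(x1-x0)[::-1])))
A=np.array([y1-y0,-(x1-x0)]).T; t=np.linalg.solve(A,x0-y0); print("centre",y0+t[0]*(y1-y0))
for n,p in (("A",(317,143)),("B",(216,396)),("C",(345,419)),("D1",(240,258)),("D2",(375,275)),("D1cut",(203,210)),("D1cut",(300,250))): print(n,P(p,.066))
J=cv2.resize(I[165:225,235:345],None,fx=7,fy=7,interpolation=cv2.INTER_CUBIC)
J=cv2.LUT(J,(255*(np.arange(256)/255)**.5).astype(np.uint8)); cv2.imwrite("pics/w2d.png",J)
E
```

```text
yl [ 0.5897 -0.1205] [0.5493 0.1935] 7.331535267856762 xl [0.4417 0.0205] [0.6964 0.0526] 7.183150907382514
centre [0.56948649 0.03660501]
A [ 0.5644 -0.0744]
B [0.6031 0.06  ]
C [0.5363 0.0648]
D1 [ 0.5962 -0.0143]
D2 [ 0.53   -0.0137]
D1cut [ 0.6156 -0.036 ]
D1cut [ 0.5676 -0.0219]
```

View pics/w2d.png

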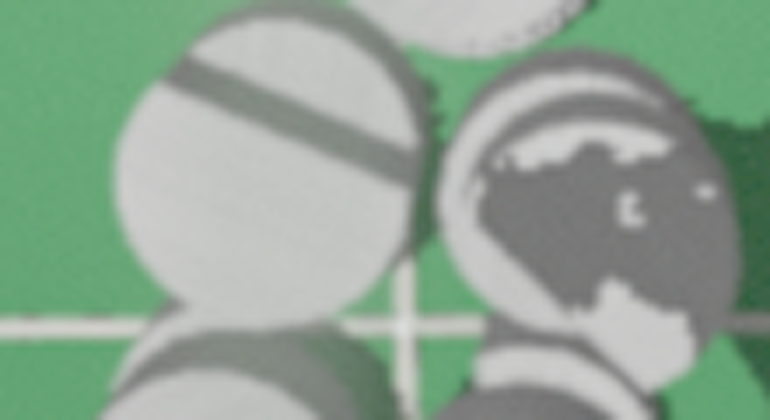

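Here D1's cut faces up and right in the image (world about −106°), and D2's cut faces lower left (world about +45°). Whole disc A is free on both sides along the current closing axis, so I'll take it first.

Emit:
move_arm(series=[17,-5,-45,0,33,-9,-90,0,33,-9,-140,0,33,-9,-190,0,33,-9,-230,0])

```text
time_s: 4.65
ee_pos: [0.5627, -0.0749, 0.1056]
orientation: [0.0, 0.748, -0.664, -0.0]
force: [0.8, 0.2, -0.3]
finger_gap: 0.0847
grip_force: 0.0
```

Emit:
move_arm(series=[0,0,-20,0,0,0,-40,0,0,0,-55,0,0,0,-62,0,0,0,-62,0])

```text
time_s: 5.15
ee_pos: [0.5631, -0.0751, 0.0453]
orientation: [0.001, 0.748, -0.664, -0.0]
force: [-0.5, -0.2, 0.4]
finger_gap: 0.0844
grip_force: 0.0
```

Emit:
move_arm(series=[0,0,0,0,0,0,0,0,0,0,0,0,0,0,0,0,0,0,0,0], claw=50, grip_force=60)

```text
time_s: 5.65
ee_pos: [0.5634, -0.0756, 0.0463]
orientation: [-0.0, 0.748, -0.664, 0.0]
force: [-0.7, -0.1, -0.2]
finger_gap: 0.0497
grip_force: 0.0
```

Emit:
move_arm(series=[0,0,10,0,0,0,40,0,0,0,80,0,0,0,120,0,0,0,120,0])

```text
time_s: 6.15
ee_pos: [0.5669, -0.0757, 0.1729]
orientation: [-0.004, 0.748, -0.664, 0.004]
force: [0.7, 0.2, -0.4]
finger_gap: 0.0499
grip_force: 0.0
```

The grip missed: the pads closed above the disc. I'll check whether A moved, then go deeper.

```bash
python3 - <<'E'
from h import *
for n in ("scene","side"):
    c,I=grab(n,n+"1"); print(find(c,n,"disc1",.066)); print(sense()["ee_pos"])
a=cv2.resize(cv2.imread("pics/scene1.png")[180:280,250:390],None,fx=5,fy=5,interpolation=cv2.INTER_CUBIC); cv2.imwrite("pics/c1.png",a)
E
```

```text
[([349, 235], 0.86, [0.631, 0.052]), ([324, 243], 0.69, [0.644, -0.016]), ([295, 240], 0.69, [0.616, -0.08]), ([292, 230], 0.58, [0.581, -0.079]), ([343, 215], 0.56, [0.558, 0.061]), ([315, 225], 0.54, [0.576, -0.019])]
[ 0.56388614 -0.07544851  0.16781771]
[([338, 240], 0.91, [0.572, -0.076]), ([343, 203], 0.71, [0.608, 0.044]), ([250, 211], 0.7, [0.348, 0.058]), ([318, 205], 0.67, [0.538, 0.048]), ([321, 227], 0.66, [0.535, -0.026]), ([342, 229], 0.64, [0.59, -0.042]), ([400, 285], 0.61, [0.698, -0.229]), ([334, 246], 0.49, [0.561, -0.092])]
[ 0.56264093 -0.07562078  0.16557742]
```

View pics/c1.png

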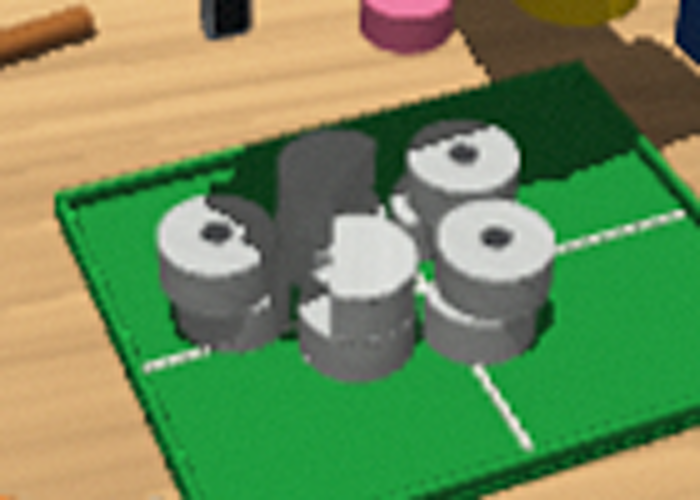

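The picture shows all five stacks unmoved, with A at crop (215,232). I'll reopen and grasp lower.

Emit:
move_arm(series=[0,0,-30,0,0,0,-70,0,0,0,-105,0,0,0,-125,0,0,0,-134,0], claw=85)

```text
time_s: 6.85
ee_pos: [0.5608, -0.076, 0.0286]
orientation: [0.002, 0.748, -0.664, -0.002]
force: [0.0, 0.3, 0.5]
finger_gap: 0.0851
grip_force: 0.0
```

Emit:
move_arm(series=[0,0,0,0,0,0,0,0,0,0,0,0,0,0,0,0,0,0,0,0], claw=45, grip_force=60)

```text
time_s: 7.35
ee_pos: [0.5637, -0.0755, 0.0328]
orientation: [-0.001, 0.748, -0.664, 0.0]
force: [0.1, -0.3, 0.6]
finger_gap: 0.0453
grip_force: 0.0
```

Emit:
move_arm(series=[0,0,5,0,0,0,25,0,0,0,55,0,0,0,80,0,0,0,80,0])

```text
time_s: 7.85
ee_pos: [0.5659, -0.0755, 0.1164]
orientation: [-0.002, 0.748, -0.664, 0.002]
force: [0.7, 0.1, 0.5]
finger_gap: 0.0447
grip_force: 0.0
```

```bash
python3 - <<'E'
from h import *
s=sense(); print(s["ee_pos"],s["finger_gap"])
L=[]
for n in ("scene","side"):
    c,I=grab(n,n+"2"); p=w2px(c,s["ee_pos"]); print(n,p); 
    x,y=int(p[0]),int(p[1]); r=cv2.resize(I[y-70:y+80,x-70:x+80],(400,400),interpolation=cv2.INTER_CUBIC); cv2.drawMarker(r,(int(70*400/150),)*2,(0,0,255)); L.append(r)
cv2.imwrite("pics/c2.png",np.hstack(L))
E
```

```text
[ 0.56585829 -0.07547755  0.11635905] 0.044689783114612
scene [291.51988371 210.90404488]
side [335.37355449 228.50510171]
```

View pics/c2.png

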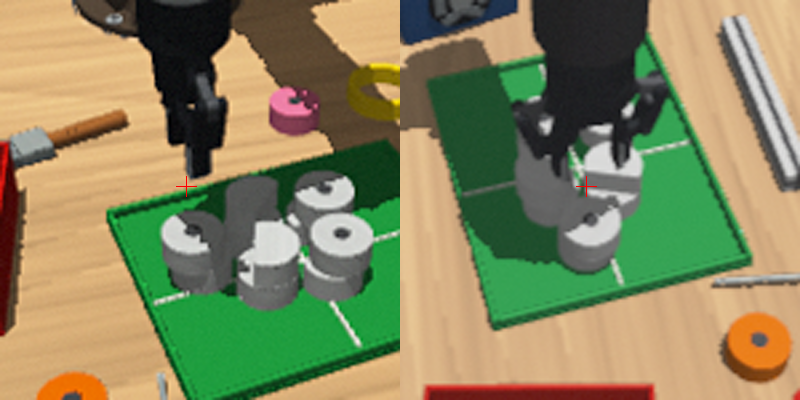

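```bash
python3 - <<'E'
from h import *
from scipy.optimize import least_squares as ls
cs,cd=cam("scene"),cam("side")
def tri(a,b):
    r=ls(lambda w:np.r_[w2px(cs,w)-a,w2px(cd,w)-b],[.56,-.07,.1]); return r.x.round(4),r.fun.round(1)
print("tips",tri((295.3,206),(336.3,219.9)))
# disc A spot: scene crop (193,229), side crop (591,219)
print("A spot",tri((221+193*.375,140+229*.375),(265+191*.375,158+219*.375)))
s=cv2.imread("pics/side2.png")[150:260,285:395]; z=cv2.imread("pics/scene2.png")[130:240,240:350]
cv2.imwrite("pics/c3.png",cv2.resize(np.hstack([z,s]),(800,400),interpolation=cv2.INTER_CUBIC))
E
```

```text
tips (array([ 0.5706, -0.0655,  0.1351]), array([ 0.5, -0.6,  0.3,  0.7]))
A spot (array([ 0.5684, -0.0744,  0.0673]), array([-0.6,  0.7, -0.4, -0.9]))
```

View pics/c3.png

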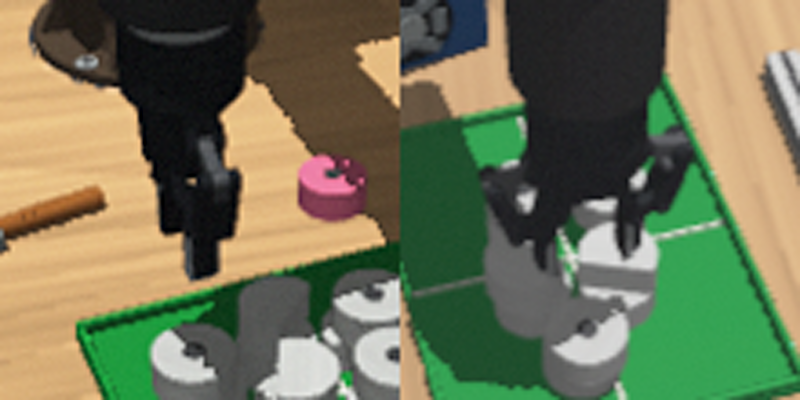

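```bash
python3 - <<'E'
from h import *
s=sense(); q=s["orientation"]; Rt=R.from_quat([q[1],q[2],q[3],q[0]]).as_matrix(); print(Rt.round(3))
c,I=grab("wrist","w3"); print(s["finger_gap"],s["ee_pos"])
T=(Rt.T@c[4]).round(3); print("cam in tool", Rt.T@(c[3]-s["ee_pos"]), T)
J=I.copy()
for dz in (0,-.019,-.035):
  for g in (-1,0,1):
    p=w2px(c,s["ee_pos"]+Rt@np.array([0,g*s["finger_gap"]/2,dz])); print(dz,g,p.round(1)); cv2.drawMarker(J,tuple(int(v) for v in p),(0,0,255) if dz==0 else (255,0,255) if dz<-.03 else (0,255,255),0,10)
cv2.imwrite("pics/w3m.png",J)
E
```

```text
[[ 0.118 -0.993  0.002]
 [-0.993 -0.118  0.001]
 [-0.    -0.002 -1.   ]]
0.0449111236001887 [ 0.56357113 -0.07549342  0.11288416]
cam in tool [ 0.07989954  0.00083286 -0.17625738] [[-0.    -0.951 -0.31 ]
 [ 1.    -0.    -0.001]
 [ 0.    -0.31   0.951]]
0 -1 [284.2 241.5]
0 0 [322.1 241.5]
0 1 [360.1 241.5]
-0.019 -1 [280.1 256.2]
-0.019 0 [322.  256.2]
-0.019 1 [363.8 256.2]
-0.035 -1 [276.  271.2]
-0.035 0 [321.8 271.2]
-0.035 1 [367.7 271.2]
```

View pics/w3m.png

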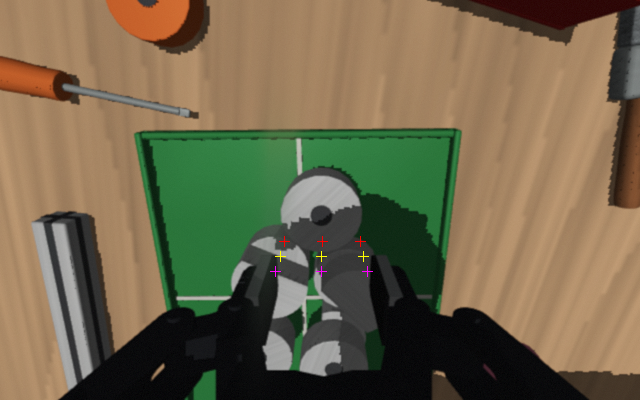

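The wrist picture shows the visible fingertips (rows about 247) sitting roughly 30 mm behind the marked TCP point (row 241 at its depth). That explains both misses. I'll go lower in steps and watch the force.

Emit:
move_arm(series=[3,1,-20,0,3,1,-50,0,3,1,-75,0,3,1,-90,0,3,1,-98,0], claw=85)

```text
time_s: 8.5
ee_pos: [0.5644, -0.0749, 0.0113]
orientation: [0.002, 0.748, -0.664, -0.001]
force: [-0.4, 0.5, 1.0]
finger_gap: 0.0851
grip_force: 0.0
```

Emit:
move_arm(series=[0,0,0,0,0,0,0,0,0,0,0,0,0,0,0,0,0,0,0,0], claw=45, grip_force=60)

```text
time_s: 9.0
ee_pos: [0.5667, -0.0745, 0.0146]
orientation: [-0.001, 0.748, -0.664, 0.0]
force: [-0.1, 0.1, 1.5]
finger_gap: 0.0579
grip_force: 64.4
```

Gripped at a 58 mm gap. I'll lift it.

Emit:
move_arm(series=[0,0,5,0,0,0,20,0,0,0,50,0,0,0,90,0,0,0,100,0])

```text
time_s: 9.5
ee_pos: [0.5687, -0.0746, 0.1186]
orientation: [-0.002, 0.748, -0.664, 0.002]
force: [0.4, -0.6, -2.0]
finger_gap: 0.0579
grip_force: 64.9
```

```bash
python3 - <<'E'
from h import *
s=sense(); print(s["ee_pos"],s["finger_gap"],s["grip_force"])
L=[]
for n in ("scene","side"):
    c,I=grab(n,n+"3"); p=w2px(c,s["ee_pos"]); print(n,p.round(1),find(c,n,"disc1",.066)[:6])
    x,y=int(p[0]),int(p[1]); r=cv2.resize(I[y-50:y+50,x-50:x+50],(400,400),interpolation=cv2.INTER_CUBIC); L.append(r)
cv2.imwrite("pics/c4.png",np.hstack(L))
E
```

```text
[ 0.56872878 -0.07456846  0.11863582] 0.05785971235758351 64.88557934761047
scene [292.1 210.9] [([290, 199], 0.91, [0.458, -0.056]), ([296, 239], 0.76, [0.613, -0.077]), ([347, 215], 0.68, [0.56, 0.071]), ([330, 180], 0.66, [0.398, 0.075]), ([250, 294], 0.64, [0.744, -0.205]), ([345, 233], 0.59, [0.622, 0.046])]
side [336.4 227.5] [([252, 213], 0.92, [0.353, 0.049]), ([401, 287], 0.87, [0.698, -0.234]), ([337, 218], 0.8, [0.583, -0.003]), ([324, 228], 0.69, [0.542, -0.031]), ([334, 247], 0.68, [0.559, -0.095]), ([317, 203], 0.59, [0.536, 0.057])]
```

View pics/c4.png

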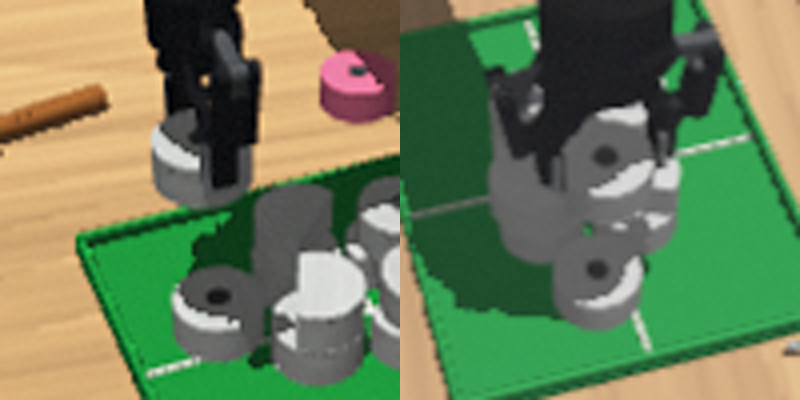

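Disc A is held, and the pictures show a second whole disc (spot at crop (217,297)) beneath where it stood. The held disc's centre is 36 mm above the reported TCP, so I'll use that offset from now on. Placing A in the tray's (+x,+y) quarter.

Emit:
move_arm(series=[12,45,0,0,24,90,0,0,36,135,0,0,48,180,0,0,58,218,0,0])

```text
time_s: 10.2
ee_pos: [0.6234, 0.1452, 0.1115]
orientation: [0.002, 0.748, -0.664, -0.001]
force: [1.5, -0.8, -2.9]
finger_gap: 0.058
grip_force: 64.8
```

Emit:
move_arm(series=[2,8,-20,0,2,8,-60,0,2,8,-100,0,2,8,-115,0,2,8,-122,0])

```text
time_s: 10.7
ee_pos: [0.6244, 0.1503, -0.0111]
orientation: [0.003, 0.748, -0.664, -0.001]
force: [-0.4, 0.6, -2.1]
finger_gap: 0.0576
grip_force: 65.0
```

Emit:
move_arm(series=[0,0,-3,0,0,0,-6,0,0,0,-6,0,0,0,-6,0])

```text
time_s: 11.1
ee_pos: [0.627, 0.1517, -0.0128]
orientation: [-0.001, 0.748, -0.664, 0.0]
force: [0.2, -0.2, -2.3]
finger_gap: 0.0577
grip_force: 65.0
```

Emit:
move_arm(series=[0,0,-2,0,0,0,-2,0])

```text
time_s: 11.3
ee_pos: [0.6268, 0.1517, -0.0153]
orientation: [-0.001, 0.748, -0.664, 0.0]
force: [-0.4, -0.3, -0.2]
finger_gap: 0.0577
grip_force: 65.4
```

Emit:
move_arm(series=[0,0,0,0,0,0,0,0,0,0,0,0], claw=76)

```text
time_s: 11.6
ee_pos: [0.6264, 0.1514, -0.0159]
orientation: [-0.0, 0.748, -0.664, 0.0]
force: [0.0, 0.2, -0.1]
finger_gap: 0.0762
grip_force: 0.0
```

Emit:
move_arm(series=[0,0,20,0,0,0,60,0,0,0,110,0,0,0,150,8,0,0,150,16])

```text
time_s: 12.1
ee_pos: [0.63, 0.1527, 0.1413]
orientation: [-0.004, 0.835, -0.551, 0.003]
force: [-0.1, 0.7, -0.9]
finger_gap: 0.0761
grip_force: 0.0
```

```bash
cat >> h.py <<'E'
from scipy.optimize import least_squares as _ls
def tri(a,b,z=None):
    cs,cd=cam("scene"),cam("side")
    f=(lambda w:np.r_[w2px(cs,w)-a,w2px(cd,w)-b]) if z is None else (lambda w:np.r_[w2px(cs,[*w,z])-a,w2px(cd,[*w,z])-b])
    r=_ls(f,[.56,0,.05][:3 if z is None else 2]); return r.x.round(4),r.fun.round(1)
E
python3 - <<'E'
from h import *
print("B",tri((349.3,227.4),(342.3,199.7)),"C",tri((342.7,210.6),(318.7,201.2)))
c,I=grab("scene","scene4"); d,J=grab("side","side4"); s=sense(); print(s["ee_pos"],s["time_s"])
print(find(c,"scene","disc1",.036)); print(find(d,"side","disc1",.036))
E
```

```text
B (array([0.6075, 0.06  , 0.066 ]), array([-0.4,  0.5, -0.3, -0.7])) C (array([0.5411, 0.0651, 0.0657]), array([-0.4,  0.4, -0.2, -0.6]))
[0.62675199 0.15175847 0.13552722] 12.2
[([249, 294], 0.97, [0.72, -0.206]), ([346, 236], 0.9, [0.604, 0.055]), ([342, 216], 0.85, [0.526, 0.071]), ([385, 238], 0.8, [0.636, 0.148]), ([325, 246], 0.75, [0.626, -0.006]), ([341, 243], 0.7, [0.625, 0.035]), ([332, 179], 0.66, [0.355, 0.094]), ([295, 238], 0.59, [0.577, -0.071]), ([314, 225], 0.54, [0.544, -0.013])]
[([251, 212], 0.79, [0.347, 0.079]), ([343, 231], 0.74, [0.595, -0.029]), ([342, 206], 0.74, [0.608, 0.058]), ([336, 247], 0.72, [0.568, -0.078]), ([320, 206], 0.67, [0.544, 0.069]), ([344, 183], 0.53, [0.628, 0.146])]
```

A is placed and triangulation gives B (0.6075, 0.060) and C (0.541, 0.065). Taking B with the fingers on the 40° line, which passes between its neighbours.

Emit:
move_arm(series=[-10,-46,0,8,-20,-92,0,16,-20,-92,-30,17,-20,-92,-70,17,-20,-92,-90,17], claw=80)

```text
time_s: 12.8
ee_pos: [0.6034, 0.0579, 0.0396]
orientation: [0.002, 0.904, -0.427, -0.002]
force: [-0.6, 0.3, 0.2]
finger_gap: 0.0802
grip_force: 0.0
```

Emit:
move_arm(series=[0,0,-15,0,0,0,-30,0,0,0,-30,0])

```text
time_s: 13.1
ee_pos: [0.6036, 0.0584, 0.0103]
orientation: [0.002, 0.905, -0.426, -0.002]
force: [0.4, 1.0, -0.6]
finger_gap: 0.0803
grip_force: 0.0
```

Emit:
move_arm(series=[0,0,0,0,0,0,0,0,0,0,0,0,0,0,0,0], claw=50)

```text
time_s: 13.5
ee_pos: [0.6065, 0.0596, 0.0145]
orientation: [-0.0, 0.905, -0.425, 0.0]
force: [-0.8, 0.2, 0.6]
finger_gap: 0.0577
grip_force: 64.4
```

Emit:
move_arm(series=[0,0,5,0,0,0,20,0,0,0,50,0,0,0,90,0,0,0,100,0])

```text
time_s: 14.0
ee_pos: [0.6088, 0.06, 0.119]
orientation: [-0.002, 0.906, -0.424, 0.003]
force: [0.9, 0.6, -1.8]
finger_gap: 0.0573
grip_force: 64.8
```

Emit:
move_arm(series=[-40,25,0,0,-80,50,0,0,-119,74,0,0,-119,74,-40,0,-119,74,-80,0])

```text
time_s: 14.5
ee_pos: [0.4874, 0.1353, 0.0351]
orientation: [-0.003, 0.906, -0.423, 0.001]
force: [0.6, -0.6, -2.2]
finger_gap: 0.058
grip_force: 64.9
```

Emit:
move_arm(series=[0,0,-30,0,0,0,-42,0,0,0,-47,0,0,0,-50,0,0,0,-50,0])

```text
time_s: 15.0
ee_pos: [0.4881, 0.1338, -0.0151]
orientation: [-0.001, 0.906, -0.424, 0.0]
force: [-0.1, 0.3, -3.2]
finger_gap: 0.0578
grip_force: 65.1
```

Emit:
move_arm(series=[0,0,0,0,0,0,0,0,0,0,0,0], claw=76)

```text
time_s: 15.3
ee_pos: [0.4878, 0.1337, -0.0153]
orientation: [-0.001, 0.906, -0.424, 0.0]
force: [-0.3, 0.4, -0.5]
finger_gap: 0.0761
grip_force: 0.0
```

Emit:
move_arm(series=[0,0,20,0,0,0,60,0,0,0,110,0,0,0,150,0,0,0,150,0])

```text
time_s: 15.8
ee_pos: [0.4907, 0.1352, 0.1404]
orientation: [-0.004, 0.906, -0.424, 0.003]
force: [0.3, -0.2, -0.7]
finger_gap: 0.0758
grip_force: 0.0
```

Now D1, gripped flat to round along 74°.

Emit:
move_arm(series=[30,-35,0,8,60,-70,0,16,90,-105,0,24,115,-136,0,32,115,-136,-20,34], claw=80)

```text
time_s: 16.3
ee_pos: [0.6065, -0.0058, 0.1156]
orientation: [-0.0, 0.99, -0.14, 0.002]
force: [-1.0, 1.0, -0.6]
finger_gap: 0.0803
grip_force: 0.0
```

Emit:
move_arm(series=[0,0,-40,0,0,0,-70,0,0,0,-90,0,0,0,-97,0,0,0,-97,0])

```text
time_s: 16.8
ee_pos: [0.6017, -0.0028, 0.0161]
orientation: [0.0, 0.99, -0.141, -0.001]
force: [-0.3, -0.4, 0.2]
finger_gap: 0.0802
grip_force: 0.0
```

Emit:
move_arm(series=[0,0,0,0,0,0,0,0,0,0,0,0,0,0,0,0], claw=30)

```text
time_s: 17.2
ee_pos: [0.6032, -0.0025, 0.0187]
orientation: [-0.0, 0.99, -0.141, 0.001]
force: [-2.0, -1.1, 5.0]
finger_gap: 0.0399
grip_force: 60.6
```

Emit:
move_arm(series=[0,0,5,0,0,0,20,0,0,0,50,0,0,0,90,0,0,0,130,0])

```text
time_s: 17.7
ee_pos: [0.6016, -0.0027, 0.1484]
orientation: [0.0, 0.99, -0.141, -0.0]
force: [1.2, 0.2, -2.2]
finger_gap: 0.0402
grip_force: 60.8
```

Emit:
move_arm(series=[-11,-48,0,0,-22,-96,0,0,-33,-144,0,0,-44,-192,0,0,-55,-240,0,0])

```text
time_s: 18.2
ee_pos: [0.5465, -0.2441, 0.1477]
orientation: [-0.0, 0.99, -0.141, 0.0]
force: [1.7, -0.2, -1.4]
finger_gap: 0.0401
grip_force: 60.9
```

Emit:
move_arm(series=[-10,-40,0,0,-18,-66,-10,0,-18,-66,-50,0,-18,-66,-90,0,-18,-66,-122,0])

```text
time_s: 18.7
ee_pos: [0.5282, -0.3087, 0.0234]
orientation: [-0.0, 0.99, -0.142, -0.0]
force: [0.6, 0.6, -2.8]
finger_gap: 0.0402
grip_force: 60.9
```

Emit:
move_arm(series=[0,0,0,0,0,0,0,0,0,0,0,0])

```text
time_s: 19.0
ee_pos: [0.5309, -0.309, 0.0272]
orientation: [0.0, 0.99, -0.141, 0.002]
force: [0.2, -0.6, -1.8]
finger_gap: 0.0404
grip_force: 61.2
```

Emit:
move_arm(series=[0,0,0,0,0,0,0,0,0,0,0,0], claw=56)

```text
time_s: 19.3
ee_pos: [0.53, -0.3087, 0.0261]
orientation: [0.0, 0.99, -0.141, 0.001]
force: [0.8, -0.5, 0.8]
finger_gap: 0.0562
grip_force: 0.0
```

Emit:
move_arm(series=[0,0,40,0,0,0,90,0,0,0,140,0,0,0,190,0,0,0,220,0])

```text
time_s: 19.8
ee_pos: [0.5303, -0.3093, 0.2504]
orientation: [0.001, 0.99, -0.141, 0.003]
force: [1.2, -0.2, -0.3]
finger_gap: 0.0558
grip_force: 0.0
```

Emit:
move_arm(series=[0,0,0,-8,0,40,0,-16,0,85,0,-24,0,130,0,-32,0,130,0,-34])

```text
time_s: 20.3
ee_pos: [0.5293, -0.1748, 0.2459]
orientation: [-0.001, 0.905, -0.425, 0.001]
force: [0.2, -0.3, -0.4]
finger_gap: 0.0562
grip_force: 0.0
```

```bash
python3 - <<'E'
from h import *
s=sense(); print(s["ee_pos"],s["time_s"])
a,I=grab("scene","scene5"); b,J=grab("side","side5"); c,K=grab("wrist","w5")
for n,k,z in (("scene",a,.036),("side",b,.036),("wrist",c,.066)):
    print(n,find(k,n,"disc1",z)); print("  off",find(k,n,"offcut1",z))
g=lambda I,y0,y1,x0,x1:cv2.resize(I[y0:y1,x0:x1],(400,300),interpolation=cv2.INTER_CUBIC)
cv2.imwrite("pics/m5.png",np.vstack([np.hstack([g(I,180,285,270,410),g(J,165,270,280,420)]),np.hstack([g(J,280,400,240,400),g(K,0,400,53,587)])]))
E
```

```text
[ 0.52927558 -0.17484513  0.24592142] 20.3
scene [([340, 211], 0.97, [0.506, 0.071]), ([248, 295], 0.95, [0.725, -0.208]), ([325, 244], 0.92, [0.618, -0.003]), ([384, 241], 0.74, [0.647, 0.143]), ([352, 215], 0.73, [0.531, 0.098]), ([293, 239], 0.67, [0.58, -0.078]), ([332, 181], 0.61, [0.366, 0.091]), ([315, 228], 0.52, [0.556, -0.014]), ([344, 243], 0.4, [0.627, 0.041]), ([414, 193], 0.25, [0.484, 0.309])]
  off [([342, 223], 0.72, [0.553, 0.06]), ([341, 241], 0.71, [0.619, 0.038]), ([315, 219], 0.57, [0.521, -0.004]), ([194, 250], 0.52, [0.555, -0.317])]
side [([346, 227], 0.8, [0.606, -0.018]), ([400, 288], 0.69, [0.702, -0.222]), ([303, 201], 0.66, [0.498, 0.094]), ([253, 210], 0.61, [0.353, 0.086]), ([335, 246], 0.57, [0.565, -0.074]), ([315, 205], 0.5, [0.532, 0.075]), ([320, 229], 0.49, [0.535, -0.012])]
  off [([337, 340], 0.71, [0.529, -0.328]), ([343, 214], 0.56, [0.607, 0.031]), ([318, 220], 0.48, [0.533, 0.019])]
wrist [([124, 298], 0.92, [0.62, 0.108]), ([204, 230], 0.88, [0.594, -0.036]), ([247, 215], 0.88, [0.566, -0.084]), ([199, 302], 0.79, [0.544, 0.052]), ([310, 375], 0.79, [0.361, 0.052]), ([224, 49], 0.7, [0.686, -0.213]), ([176, 259], 0.7, [0.599, 0.019]), ([240, 258], 0.65, [0.541, -0.033])]
  off [([236, 274], 0.84, [0.531, -0.012]), ([174, 258], 0.75, [0.602, 0.018]), ([213, 288], 0.72, [0.542, 0.023]), ([403, 76], 0.63, [0.532, -0.309])]
```

View pics/m5.png

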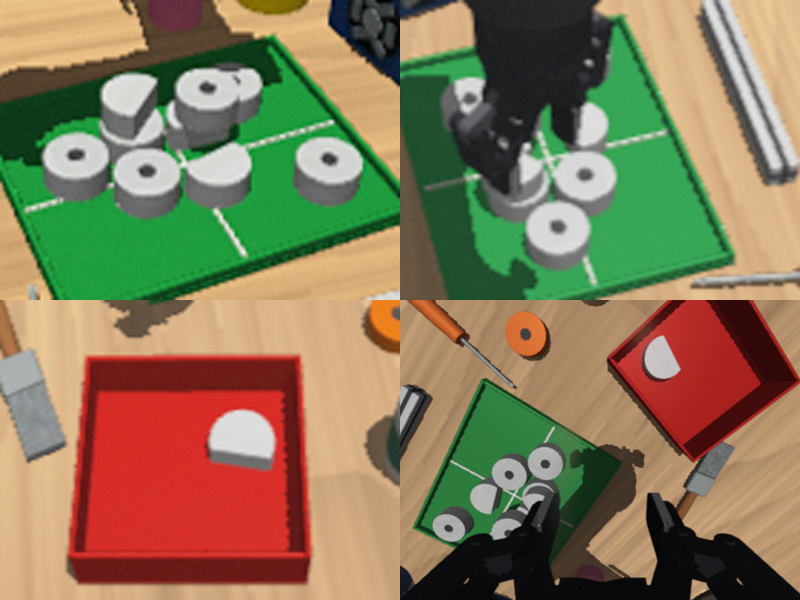

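The picture shows the D-piece in the bin at lower-left crop (242,440). Beneath A and D1 there are whole discs, at scene crop (76,155) and (148,171). Under B lies a D-piece at (218,178). Placed disc B now sits near C at (237,78), so it was evidently knocked. I'll triangulate everything.

```bash
cat >> h.py <<'E'
def spot(I,p,r=6):
    x,y=int(round(p[0])),int(round(p[1])); g=cv2.cvtColor(I[y-r:y+r+1,x-r:x+r+1],cv2.COLOR_BGR2GRAY).astype(float)
    yy,xx=np.mgrid[-r:r+1,-r:r+1]; m=np.hypot(xx,yy)<=r-1; w=np.clip(np.median(g[m])-15-g,0,None)*m
    return np.array([x+(w*xx).sum()/w.sum(),y+(w*yy).sum()/w.sum()]) if w.sum()>0 else np.array(p,float)
E
python3 - <<'E'
from h import *
I,J=cv2.imread("pics/scene5.png"),cv2.imread("pics/side5.png")
S=lambda x,y:(270+x*.35,180+y*.35); D=lambda x,y:(280+(x-400)*.35,165+y*.35)
for n,a,b in (("A'",(76,155),(558,226)),("D1'",(148,171),(584,175)),("Bplaced",(238,80),(469,98))):
    a,b=spot(I,S(*a)),spot(J,D(*b)); print(n,a.round(1),b.round(1),tri(a,b),tri(a,b,.036)[0])
for n,a,z in (("Aplaced",S(329,160),.036),("C",S(208,88),.066)):
    a=spot(I,a); print(n,a.round(1),px2w(cam("scene"),a,z))
c=cam("scene"); 
for n,p in (("B' chord",(185,172)),("B' chord",(250,146)),("B' round",(218,190)),("D2 cut",(130,112)),("D2 cut",(157,80)),("D2 left",(102,95))): print(n,px2w(c,S(*p),.066 if n[1]=="2" else .036).round(4))
E
```

```text
A' [296.1 233.7] [334.8 243.9] (array([ 0.5654, -0.0666,  0.037 ]), array([-0.3,  0.3, -0.2, -0.4])) [ 0.5651 -0.0663]
D1' [321.  239.4] [344.3 225.7] (array([ 0.6014, -0.0108,  0.0369]), array([-0.3,  0.3, -0.2, -0.4])) [ 0.6011 -0.0105]
Bplaced [352.  205.3] [304.5 199.9] (array([0.5023, 0.1035, 0.0409]), array([-1.4,  1.6, -0.8, -2.1])) [0.5004 0.106 ]
Aplaced [384.8 235.2] [0.62687803 0.15269897 0.036     ]
C [342.2 210.3] [0.5385018  0.06556659 0.066     ]
B' chord [0.6113 0.0232 0.036 ]
B' chord [0.5945 0.0903 0.036 ]
B' round [0.6397 0.0441 0.036 ]
D2 cut [ 0.5547 -0.0118  0.066 ]
D2 cut [0.5178 0.0243 0.066 ]
D2 left [ 0.5256 -0.0303  0.066 ]
```

B was knocked about 3 cm, to (0.500, 0.106), and I'll fix that at the end. Next: C goes to the (+x,−y) quarter.

Emit:
move_arm(series=[2,49,0,0,4,98,0,0,6,147,0,0,8,196,-20,0,9,244,-40,0], claw=80)

```text
time_s: 21.25
ee_pos: [0.5385, 0.0624, 0.207]
orientation: [-0.001, 0.905, -0.425, 0.001]
force: [1.3, -0.9, -0.1]
finger_gap: 0.08
grip_force: 0.0
```

Emit:
move_arm(series=[0,0,-45,0,0,0,-90,0,0,0,-135,0,0,0,-170,0,0,0,-180,0])

```text
time_s: 21.75
ee_pos: [0.5357, 0.0593, 0.0231]
orientation: [0.002, 0.905, -0.425, -0.002]
force: [-0.7, -0.4, 0.4]
finger_gap: 0.0801
grip_force: 0.0
```

Emit:
move_arm(series=[0,0,-10,0,0,0,-10,0,0,0,-10,0])

```text
time_s: 22.05
ee_pos: [0.5393, 0.0611, 0.0182]
orientation: [-0.001, 0.906, -0.424, 0.001]
force: [-0.3, 0.5, -0.2]
finger_gap: 0.0801
grip_force: 0.0
```

Emit:
move_arm(series=[0,0,0,0,0,0,0,0,0,0,0,0,0,0,0,0], claw=50)

```text
time_s: 22.45
ee_pos: [0.5396, 0.0614, 0.0191]
orientation: [-0.001, 0.906, -0.424, 0.001]
force: [-1.7, 0.7, 9.8]
finger_gap: 0.0574
grip_force: 61.8
```

Emit:
move_arm(series=[0,0,5,0,0,0,20,0,0,0,50,0,0,0,90,0,0,0,100,0])

```text
time_s: 22.95
ee_pos: [0.5404, 0.0615, 0.1216]
orientation: [-0.002, 0.906, -0.424, 0.002]
force: [1.6, -0.4, -1.9]
finger_gap: 0.0571
grip_force: 64.9
```

Emit:
move_arm(series=[30,-34,0,0,60,-68,0,0,90,-102,0,0,114,-130,0,0,114,-130,-30,0])

```text
time_s: 23.45
ee_pos: [0.6573, -0.0725, 0.0898]
orientation: [-0.001, 0.905, -0.425, 0.004]
force: [-0.4, 1.3, -2.7]
finger_gap: 0.0573
grip_force: 64.9
```

Emit:
move_arm(series=[0,0,-45,0,0,0,-75,0,0,0,-90,0,0,0,-97,0,0,0,-97,0])

```text
time_s: 23.95
ee_pos: [0.6524, -0.0691, -0.0094]
orientation: [0.0, 0.906, -0.424, 0.0]
force: [-0.4, 0.1, -1.7]
finger_gap: 0.0572
grip_force: 64.7
```

Emit:
move_arm(series=[0,0,-1,0,0,0,-2,0,0,0,-2,0])

```text
time_s: 24.25
ee_pos: [0.6533, -0.0689, -0.0108]
orientation: [-0.001, 0.906, -0.424, 0.001]
force: [0.0, 0.4, 3.9]
finger_gap: 0.0574
grip_force: 65.4
```

Emit:
move_arm(series=[0,0,0,0,0,0,0,0,0,0,0,0], claw=76)

```text
time_s: 24.55
ee_pos: [0.6522, -0.0692, -0.0121]
orientation: [-0.0, 0.906, -0.424, 0.0]
force: [-0.7, -0.6, -0.3]
finger_gap: 0.0763
grip_force: 0.0
```

Emit:
move_arm(series=[0,0,20,0,0,0,60,0,0,0,110,0,0,0,150,0,0,0,150,0])

```text
time_s: 25.05
ee_pos: [0.6561, -0.0693, 0.1451]
orientation: [-0.002, 0.906, -0.424, 0.005]
force: [-0.1, -0.4, 0.2]
finger_gap: 0.0762
grip_force: 0.0
```

Emit:
move_arm(series=[-40,18,0,6,-80,36,0,6,-115,52,0,6,-130,58,0,6,-130,58,-30,6], claw=80)

```text
time_s: 25.55
ee_pos: [0.5232, -0.0099, 0.1114]
orientation: [-0.002, 0.927, -0.375, 0.003]
force: [1.5, -0.1, 0.5]
finger_gap: 0.08
grip_force: 0.0
```

Emit:
move_arm(series=[0,0,-40,0,0,0,-70,0,0,0,-85,0,0,0,-91,0,0,0,-91,0])

```text
time_s: 26.05
ee_pos: [0.5217, -0.0114, 0.0162]
orientation: [0.001, 0.926, -0.376, -0.001]
force: [0.2, -0.4, 0.2]
finger_gap: 0.0803
grip_force: 0.0
```

Emit:
move_arm(series=[0,0,0,0,0,0,0,0,0,0,0,0,0,0,0,0], claw=30)

```text
time_s: 26.45
ee_pos: [0.5232, -0.0109, 0.0184]
orientation: [-0.001, 0.927, -0.376, 0.001]
force: [-2.7, -0.0, 8.3]
finger_gap: 0.0403
grip_force: 59.8
```

Emit:
move_arm(series=[0,0,5,0,0,0,20,0,0,0,50,0,0,0,90,0,0,0,130,0])

```text
time_s: 26.95
ee_pos: [0.5214, -0.0114, 0.1484]
orientation: [0.0, 0.926, -0.376, -0.0]
force: [2.5, 0.6, -2.0]
finger_gap: 0.0401
grip_force: 60.4
```

Emit:
move_arm(series=[-13,-46,0,0,-26,-92,0,0,-39,-138,0,0,-52,-184,0,0,-66,-230,0,0])

```text
time_s: 27.45
ee_pos: [0.4552, -0.2427, 0.1475]
orientation: [-0.0, 0.927, -0.376, 0.0]
force: [1.8, -0.8, -1.9]
finger_gap: 0.0401
grip_force: 60.6
```

Emit:
move_arm(series=[-13,-45,0,0,-16,-55,-10,0,-16,-55,-50,0,-16,-55,-90,0,-16,-55,-122,0])

```text
time_s: 27.95
ee_pos: [0.4391, -0.2959, 0.0232]
orientation: [-0.0, 0.926, -0.377, -0.0]
force: [-0.0, 0.2, -1.9]
finger_gap: 0.0402
grip_force: 60.6
```

Emit:
move_arm(series=[0,0,0,0,0,0,0,0])

```text
time_s: 28.15
ee_pos: [0.4402, -0.2961, 0.0253]
orientation: [0.0, 0.927, -0.376, -0.0]
force: [1.1, 0.2, -0.9]
finger_gap: 0.0405
grip_force: 60.9
```

Emit:
move_arm(series=[0,0,0,0,0,0,0,0,0,0,0,0], claw=56)

```text
time_s: 28.45
ee_pos: [0.4413, -0.2964, 0.0265]
orientation: [-0.0, 0.927, -0.376, 0.002]
force: [0.5, 0.1, -0.6]
finger_gap: 0.0559
grip_force: 0.0
```

Emit:
move_arm(series=[0,0,40,0,0,0,90,0,0,0,140,0,0,0,180,0,0,0,200,0])

```text
time_s: 28.95
ee_pos: [0.4416, -0.297, 0.2303]
orientation: [-0.0, 0.927, -0.376, 0.004]
force: [0.6, -0.1, -1.0]
finger_gap: 0.0559
grip_force: 0.0
```

```bash
python3 - <<'E'
from h import *
s=sense(); print(s["ee_pos"],s["time_s"])
a,I=grab("scene","scene6"); b,J=grab("side","side6")
for n,k,z in (("scene",a,.036),("side",b,.036)):
    print(n,find(k,n,"disc1",z)); print("  off",find(k,n,"offcut1",z))
g=lambda I,y0,y1,x0,x1:cv2.resize(I[y0:y1,x0:x1],(400,300),interpolation=cv2.INTER_CUBIC)
cv2.imwrite("pics/m6.png",np.vstack([np.hstack([g(I,180,285,270,410),g(J,165,270,280,420)]),np.hstack([g(J,280,400,240,400),g(I,180,285,130,270)])]))
E
```

```text
[ 0.44160128 -0.29695361  0.23033709] 28.95
scene [([303, 259], 0.95, [0.651, -0.069]), ([291, 243], 0.9, [0.594, -0.084]), ([384, 240], 0.87, [0.642, 0.145]), ([347, 213], 0.86, [0.518, 0.089]), ([315, 226], 0.65, [0.549, -0.012]), ([333, 180], 0.61, [0.358, 0.099]), ([251, 294], 0.59, [0.722, -0.201]), ([324, 247], 0.58, [0.628, -0.01])]
  off [([205, 225], 0.93, [0.472, -0.287]), ([344, 222], 0.79, [0.551, 0.068]), ([341, 240], 0.7, [0.616, 0.039]), ([195, 249], 0.52, [0.552, -0.316])]
side [([334, 246], 0.98, [0.563, -0.074]), ([400, 288], 0.92, [0.703, -0.222]), ([323, 228], 0.75, [0.543, -0.011]), ([342, 230], 0.69, [0.594, -0.026]), ([367, 242], 0.68, [0.653, -0.075]), ([251, 215], 0.51, [0.346, 0.067]), ([304, 206], 0.41, [0.499, 0.076])]
  off [([343, 215], 0.69, [0.606, 0.027]), ([301, 328], 0.67, [0.45, -0.285]), ([336, 342], 0.62, [0.525, -0.331]), ([316, 213], 0.53, [0.532, 0.046]), ([241, 182], 0.39, [0.322, 0.203])]
```

View pics/m6.png

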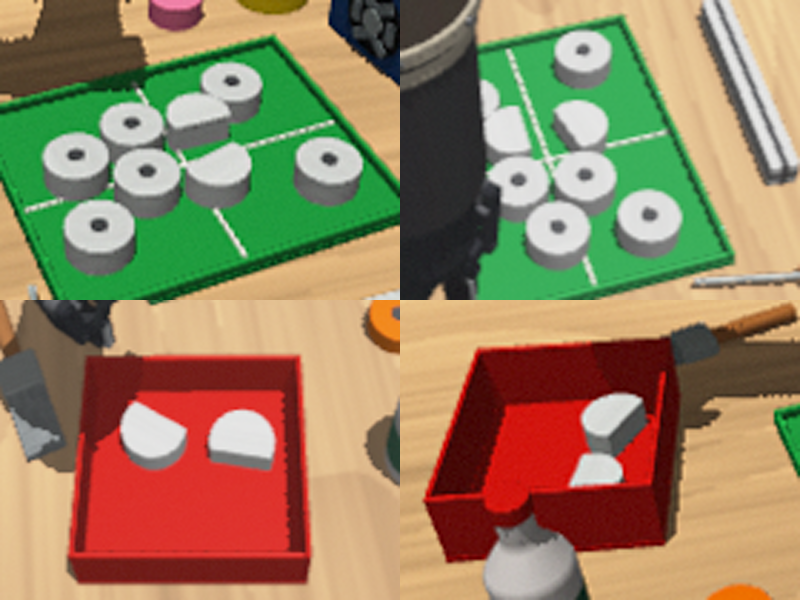

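The picture shows a single layer: six whole discs at scene crop (76,155), (131,122), (148,171), (99,226), (329,160) and (232,81). Two D-pieces remain on the tray, at (218,172) and (197,116), and two are flat in the bin. I'll compute exact poses.

```bash
python3 - <<'E'
from h import *
I,J=cv2.imread("pics/scene6.png"),cv2.imread("pics/side6.png")
S=lambda x,y:(270+x*.35,180+y*.35); D=lambda x,y:(280+(x-400)*.35,165+y*.35)
T=np.array([.571,.034]); th=np.radians(7.2); Rm=np.array([[np.cos(th),-np.sin(th)],[np.sin(th),np.cos(th)]])
for n,a,b in (("A'",(76,155),(558,226)),("D1'",(148,171),(584,175)),("D2'",(131,122),(518,180)),("C",(99,226),(650,213)),("A",(329,160),(583,50)),("B",(232,81),None)):
    a=spot(I,S(*a)); w=tri(a,spot(J,D(*b)),.036)[0] if b else px2w(cam("scene"),a,.036)[:2]; print(n,w.round(4),"tray",(Rm.T@(w-T)).round(3))
# D tops: bright top face mask, fit disc-with-segment model in world plane z=.036
def off(nm,cam_n,Im,win):
    c=cam(cam_n); x0,x1,y0,y1=win
    g=cv2.cvtColor(Im,cv2.COLOR_BGR2HSV); m=((g[...,2]>150)&(g[...,1]<40)).astype(np.uint8); mm=np.zeros_like(m); mm[y0:y1,x0:x1]=m[y0:y1,x0:x1]
    n_,lab,st,ce=cv2.connectedComponentsWithStats(mm); k=1+st[1:,4].argmax(); ys,xs=np.where(lab==k)
    P=np.array([px2w(c,(x,y),.036)[:2] for x,y in zip(xs,ys)]); box=P.mean(0)
    G=np.stack(np.meshgrid(np.arange(-.06,.06,.0015),np.arange(-.06,.06,.0015)),-1).reshape(-1,2)+box
    pix=np.array([w2px(c,[*p,.036]) for p in G]).round().astype(int); inm=lab[pix[:,1],pix[:,0]]==k
    best=max(((inm==((np.hypot(*(G-box-[dx,dy]).T)<.03)&((G-box-[dx,dy])@[np.cos(a),np.sin(a)]<.012))).sum(),dx,dy,a) for dx in np.arange(-.015,.016,.0025) for dy in np.arange(-.015,.016,.0025) for a in np.radians(np.arange(0,360,6)))
    print(nm,cam_n,st[k,4],(1-best[0]/len(G)).round(3),(box+best[1:3]).round(4),np.degrees(best[3]).round())
for nm,s,d in (("B'",(218,172),(580,127)),("C'",(197,115),(508,130))):
    for n,Im,p in (("scene",I,S(*s)),("side",J,D(*d))): off(nm,n,Im,(int(p[0])-13,int(p[0])+13,int(p[1])-9,int(p[1])+9))
E
```

```text
A' [ 0.5651 -0.0663] tray [-0.018 -0.099]
D1' [ 0.6011 -0.0105] tray [ 0.024 -0.048]
D2' [ 0.5364 -0.0065] tray [-0.039 -0.036]
C [ 0.6525 -0.0665] tray [ 0.068 -0.11 ]
A [0.6282 0.1518] tray [0.072 0.11 ]
B [0.501  0.1047] tray [-0.061  0.079]
B' scene 241 0.019 [0.6033 0.0555] 198.0
B' side 211 0.015 [0.6066 0.0509] 204.0
C' scene 220 0.035 [0.538  0.0596] 6.0
C' side 231 0.03 [0.5406 0.0545] 6.0
```

Emit:
move_arm(series=[21,44,0,-8,42,88,0,-16,64,132,0,-24,86,176,0,-25,107,220,0,-25], claw=76)

```text
time_s: 29.75
ee_pos: [0.5434, -0.0822, 0.2238]
orientation: [0.001, 0.823, -0.569, -0.001]
force: [1.6, -1.2, 0.6]
finger_gap: 0.0763
grip_force: 0.0
```

Emit:
move_arm(series=[21,44,0,0,43,88,0,0,65,132,-20,0,65,132,-60,0,65,132,-110,0])

```text
time_s: 30.25
ee_pos: [0.6095, 0.0501, 0.1135]
orientation: [-0.001, 0.824, -0.567, 0.001]
force: [0.6, 0.1, -0.7]
finger_gap: 0.076
grip_force: 0.0
```

Emit:
move_arm(series=[0,0,-40,0,0,0,-80,0,0,0,-100,0,0,0,-115,0,0,0,-115,0])

```text
time_s: 30.75
ee_pos: [0.6057, 0.0472, -0.0038]
orientation: [0.003, 0.823, -0.568, -0.002]
force: [-0.2, -0.0, -0.7]
finger_gap: 0.076
grip_force: 0.0
```

Emit:
move_arm(series=[0,0,-5,0,0,0,-9,0,0,0,-9,0,0,0,-9,0])

```text
time_s: 31.15
ee_pos: [0.6087, 0.0482, -0.0086]
orientation: [-0.0, 0.823, -0.568, 0.0]
force: [-0.8, -0.1, 0.5]
finger_gap: 0.0759
grip_force: 0.0
```

Emit:
move_arm(series=[4,8,0,0,4,8,0,0])

```text
time_s: 31.35
ee_pos: [0.6136, 0.0572, -0.0085]
orientation: [-0.001, 0.823, -0.568, 0.001]
force: [-0.3, -0.4, -0.7]
finger_gap: 0.0759
grip_force: 0.0
```

Emit:
move_arm(series=[0,0,0,0,0,0,0,0,0,0,0,0,0,0,0,0], claw=30)

```text
time_s: 31.75
ee_pos: [0.6124, 0.0561, -0.0087]
orientation: [0.0, 0.823, -0.568, 0.0]
force: [-3.0, 0.2, 5.7]
finger_gap: 0.0398
grip_force: 60.9
```

Emit:
move_arm(series=[0,0,5,0,0,0,20,0,0,0,60,0,0,0,105,0,0,0,150,0])

```text
time_s: 32.25
ee_pos: [0.6118, 0.0558, 0.142]
orientation: [0.001, 0.823, -0.568, -0.0]
force: [1.8, 1.2, -1.7]
finger_gap: 0.0397
grip_force: 61.1
```

Emit:
move_arm(series=[-9,-44,10,0,-18,-88,20,0,-27,-132,20,0,-36,-176,20,0,-45,-220,20,0])

```text
time_s: 32.75
ee_pos: [0.5666, -0.1654, 0.161]
orientation: [-0.0, 0.823, -0.568, -0.0]
force: [0.6, -0.3, -1.0]
finger_gap: 0.0395
grip_force: 61.2
```

Emit:
move_arm(series=[-9,-44,0,0,-18,-88,0,0,-27,-132,0,0,-36,-176,0,0,-47,-219,0,0])

```text
time_s: 33.25
ee_pos: [0.5197, -0.3846, 0.1606]
orientation: [-0.0, 0.823, -0.568, -0.0]
force: [1.3, 0.4, -1.8]
finger_gap: 0.0398
grip_force: 61.2
```

Emit:
move_arm(series=[0,0,-40,0,0,0,-80,0,0,0,-115,0,0,0,-136,0,0,0,-136,0])

```text
time_s: 33.75
ee_pos: [0.5175, -0.3817, 0.0209]
orientation: [0.001, 0.823, -0.568, -0.004]
force: [0.1, 0.4, -2.5]
finger_gap: 0.0399
grip_force: 61.1
```

Emit:
move_arm(series=[0,0,0,0,0,0,0,0,0,0,0,0], claw=56)

```text
time_s: 34.05
ee_pos: [0.5217, -0.3834, 0.0269]
orientation: [-0.0, 0.823, -0.568, 0.002]
force: [-0.8, -0.2, 0.4]
finger_gap: 0.0562
grip_force: 0.0
```

Emit:
move_arm(series=[0,0,40,0,0,0,85,0,0,0,130,0,0,0,160,0,0,0,160,0])

```text
time_s: 34.55
ee_pos: [0.5233, -0.3845, 0.1924]
orientation: [-0.001, 0.823, -0.568, 0.006]
force: [-0.0, 0.6, 0.2]
finger_gap: 0.0557
grip_force: 0.0
```

Emit:
move_arm(series=[1,44,0,-5,2,88,0,-10,3,132,0,-15,4,176,0,-15,5,220,0,-15], claw=70)

```text
time_s: 35.05
ee_pos: [0.5253, -0.1612, 0.1856]
orientation: [-0.001, 0.742, -0.671, 0.001]
force: [1.2, -0.4, 0.7]
finger_gap: 0.0699
grip_force: 0.0
```

Emit:
move_arm(series=[1,44,0,0,2,88,0,0,3,132,0,0,5,176,0,0,5,218,0,0])

```text
time_s: 35.55
ee_pos: [0.5304, 0.0572, 0.1857]
orientation: [-0.001, 0.742, -0.67, 0.0]
force: [1.3, 0.0, -0.5]
finger_gap: 0.0701
grip_force: 0.0
```

Emit:
move_arm(series=[0,0,-10,0,0,0,-20,0,0,0,-20,0])

```text
time_s: 35.85
ee_pos: [0.5292, 0.0544, 0.1634]
orientation: [0.001, 0.742, -0.671, -0.001]
force: [-0.2, -0.2, -0.5]
finger_gap: 0.0699
grip_force: 0.0
```

Now above the last D-piece. Down, grip and lift.

Emit:
move_arm(series=[0,1,-45,0,0,1,-90,0,0,1,-135,0,0,1,-160,0,0,1,-174,0])

```text
time_s: 36.35
ee_pos: [0.529, 0.054, -0.0116]
orientation: [0.002, 0.741, -0.671, -0.001]
force: [0.2, 0.1, -0.1]
finger_gap: 0.07
grip_force: 0.0
```

Emit:
move_arm(series=[0,0,0,0,0,0,0,0,0,0,0,0,0,0,0,0,0,0,0,0], claw=30)

```text
time_s: 36.85
ee_pos: [0.5311, 0.0562, -0.0083]
orientation: [-0.001, 0.742, -0.671, 0.0]
force: [0.4, -1.1, 1.4]
finger_gap: 0.0398
grip_force: 60.9
```

Emit:
move_arm(series=[0,0,5,0,0,0,20,0,0,0,60,0,0,0,105,0,0,0,150,0])

```text
time_s: 37.35
ee_pos: [0.5298, 0.056, 0.1427]
orientation: [0.0, 0.742, -0.67, -0.0]
force: [0.9, 0.9, -2.3]
finger_gap: 0.0398
grip_force: 61.3
```

Emit:
move_arm(series=[-10,-44,10,0,-20,-88,20,0,-30,-132,20,0,-40,-176,20,0,-49,-215,20,0])

```text
time_s: 37.85
ee_pos: [0.4805, -0.1604, 0.1616]
orientation: [-0.0, 0.742, -0.67, 0.0]
force: [1.7, -0.9, -1.9]
finger_gap: 0.0394
grip_force: 61.3
```

Emit:
move_arm(series=[-10,-44,0,0,-20,-88,0,0,-30,-132,0,0,-40,-176,0,0,-48,-211,0,0])

```text
time_s: 38.35
ee_pos: [0.4325, -0.3718, 0.1612]
orientation: [-0.0, 0.742, -0.671, 0.0]
force: [0.8, -0.1, -0.9]
finger_gap: 0.0399
grip_force: 61.3
```

Emit:
move_arm(series=[0,0,-40,0,0,0,-80,0,0,0,-115,0,0,0,-136,0,0,0,-136,0])

```text
time_s: 38.85
ee_pos: [0.431, -0.3686, 0.022]
orientation: [0.001, 0.742, -0.671, -0.003]
force: [-0.0, 0.8, -1.6]
finger_gap: 0.0399
grip_force: 61.2
```

Emit:
move_arm(series=[0,0,0,0,0,0,0,0])

```text
time_s: 39.05
ee_pos: [0.4347, -0.3703, 0.0266]
orientation: [-0.0, 0.742, -0.67, 0.001]
force: [0.2, -0.5, -1.7]
finger_gap: 0.0395
grip_force: 61.3
```

Emit:
move_arm(series=[0,0,0,0,0,0,0,0,0,0,0,0], claw=56)

```text
time_s: 39.35
ee_pos: [0.434, -0.3701, 0.0258]
orientation: [-0.0, 0.742, -0.67, 0.001]
force: [-0.4, 0.7, -0.2]
finger_gap: 0.056
grip_force: 0.0
```

Emit:
move_arm(series=[0,0,40,0,0,0,85,0,0,0,130,0,0,0,180,0,0,0,200,0])

```text
time_s: 39.85
ee_pos: [0.4351, -0.3711, 0.2309]
orientation: [-0.001, 0.742, -0.67, 0.004]
force: [-0.2, -0.4, -0.5]
finger_gap: 0.0561
grip_force: 0.0
```

```bash
python3 - <<'E'
from h import *
s=sense(); print(s["ee_pos"],s["time_s"])
a,I=grab("scene","scene7"); b,J=grab("side","side7")
for n,k,z in (("scene",a,.036),("side",b,.036)):
    print(n,find(k,n,"disc1",z)); print("  off",find(k,n,"offcut1",.035))
E
```

```text
[ 0.43505046 -0.37114205  0.23088602] 39.85
scene [([382, 241], 0.97, [0.646, 0.136]), ([349, 215], 0.9, [0.53, 0.091]), ([295, 242], 0.86, [0.592, -0.075]), ([248, 294], 0.73, [0.721, -0.209]), ([321, 246], 0.7, [0.623, -0.017]), ([304, 264], 0.7, [0.669, -0.07]), ([330, 182], 0.7, [0.369, 0.086]), ([314, 227], 0.67, [0.551, -0.015]), ([288, 319], 0.49, [0.805, -0.137])]
  off [([172, 227], 0.92, [0.455, -0.371]), ([205, 222], 0.76, [0.457, -0.287]), ([195, 246], 0.55, [0.541, -0.314]), ([166, 246], 0.45, [0.525, -0.384])]
side [([399, 286], 0.93, [0.703, -0.216]), ([345, 181], 0.92, [0.635, 0.153]), ([343, 230], 0.7, [0.596, -0.025]), ([321, 229], 0.58, [0.536, -0.013]), ([302, 205], 0.56, [0.495, 0.082])]
  off [([335, 339], 0.94, [0.525, -0.324]), ([336, 372], 0.88, [0.515, -0.396]), ([302, 366], 0.7, [0.443, -0.372]), ([301, 331], 0.7, [0.45, -0.293])]
```

All four D-pieces are in the bin. Now spreading the discs, A' first, with the current closing line of about 6°.

Emit:
move_arm(series=[19,43,0,0,38,86,0,0,56,130,0,0,75,174,0,0,94,218,0,0], claw=74)

```text
time_s: 40.65
ee_pos: [0.5272, -0.1501, 0.2235]
orientation: [0.001, 0.742, -0.671, -0.001]
force: [0.8, -1.8, -0.1]
finger_gap: 0.0737
grip_force: 0.0
```

Emit:
move_arm(series=[19,43,0,0,37,87,0,0,37,87,-40,0,37,87,-80,0,37,87,-110,0])

```text
time_s: 41.15
ee_pos: [0.5626, -0.0643, 0.1111]
orientation: [0.002, 0.742, -0.67, -0.001]
force: [0.5, 0.0, -0.7]
finger_gap: 0.074
grip_force: 0.0
```

Emit:
move_arm(series=[0,0,0,0,0,0,0,0])

```text
time_s: 41.35
ee_pos: [0.5642, -0.0652, 0.1144]
orientation: [0.001, 0.742, -0.67, -0.0]
force: [0.4, 0.4, -0.0]
finger_gap: 0.0741
grip_force: 0.0
```

Emit:
move_arm(series=[0,-1,-45,0,0,-1,-85,0,0,-1,-110,0,0,-1,-122,0,0,-1,-127,0])

```text
time_s: 41.85
ee_pos: [0.5653, -0.0659, -0.0118]
orientation: [-0.0, 0.742, -0.67, 0.0]
force: [0.1, -0.7, 0.7]
finger_gap: 0.0742
grip_force: 0.0
```

Emit:
move_arm(series=[0,0,0,0,0,0,0,0,0,0,0,0,0,0,0,0], claw=50)

```text
time_s: 42.25
ee_pos: [0.5657, -0.0657, -0.0103]
orientation: [-0.001, 0.742, -0.67, 0.001]
force: [-0.3, 0.9, 7.4]
finger_gap: 0.0572
grip_force: 65.0
```

Emit:
move_arm(series=[0,0,5,0,0,0,20,0,0,0,50,0,0,0,60,0])

```text
time_s: 42.65
ee_pos: [0.5662, -0.0656, 0.0508]
orientation: [-0.002, 0.742, -0.67, 0.001]
force: [1.0, 0.6, -1.7]
finger_gap: 0.0572
grip_force: 64.8
```

Emit:
move_arm(series=[-30,-10,0,0,-50,-18,0,0,-50,-18,-30,0,-50,-18,-50,0,-50,-18,-57,0])

```text
time_s: 43.15
ee_pos: [0.5129, -0.0841, -0.0106]
orientation: [0.001, 0.742, -0.671, -0.001]
force: [-22.6, 10.3, 74.2]
finger_gap: 0.0573
grip_force: 73.2
```

Emit:
move_arm(series=[0,0,-2,0,0,0,-3,0,0,0,-3,0])

```text
time_s: 43.45
ee_pos: [0.5129, -0.0841, -0.0104]
orientation: [0.001, 0.742, -0.67, -0.001]
force: [-11.9, 2.5, 21.3]
finger_gap: 0.0572
grip_force: 67.3
```

Emit:
move_arm(series=[0,0,3,0,0,0,3,0])

```text
time_s: 43.65
ee_pos: [0.5154, -0.0836, -0.0083]
orientation: [-0.001, 0.742, -0.67, 0.001]
force: [-0.5, 0.1, -1.3]
finger_gap: 0.0571
grip_force: 64.9
```

Emit:
move_arm(series=[0,0,0,0,0,0,0,0,0,0,0,0], claw=74)

```text
time_s: 43.95
ee_pos: [0.5147, -0.0839, -0.0092]
orientation: [-0.0, 0.742, -0.67, 0.0]
force: [0.1, -0.6, -0.0]
finger_gap: 0.0741
grip_force: 0.0
```

Emit:
move_arm(series=[0,0,15,0,0,0,50,8,0,0,75,16,0,0,75,24,0,0,75,32])

```text
time_s: 44.45
ee_pos: [0.5152, -0.0837, 0.0669]
orientation: [-0.001, 0.899, -0.437, 0.001]
force: [-0.2, -1.3, -0.3]
finger_gap: 0.074
grip_force: 0.0
```

Emit:
move_arm(series=[10,35,0,6,22,77,0,6,22,77,0,6,22,77,0,6])

```text
time_s: 44.85
ee_pos: [0.5365, -0.006, 0.0655]
orientation: [0.0, 0.92, -0.392, -0.0]
force: [-1.0, 0.3, -0.4]
finger_gap: 0.0745
grip_force: 0.0
```

```bash
python3 - <<'E'
from h import *
s=sense(); print(s["ee_pos"],s["orientation"],s["time_s"])
a,I=grab("scene","scene8"); b,J=grab("side","side8")
for w in ((.515,-.084),(.5364,-.0065),(.6011,-.0105),(.501,.1047),(.6525,-.0665),(.628,.152)):
    p,q=spot(I,w2px(a,[*w,.036]),8),spot(J,w2px(b,[*w,.036]),8); print(w,tri(p,q,.036))
print(find(a,"scene","disc1",.036))
E
```

```text
[ 0.53649518 -0.00601009  0.06554597] [ 1.59101144e-04  9.20117566e-01 -3.91642186e-01 -1.92793657e-04] 44.85
(0.515, -0.084) (array([ 0.517 , -0.0838]), array([-0.2,  0.5, -0.3, -0.3]))
(0.5364, -0.0065) (array([ 0.5331, -0.0033]), array([-0.5,  1.3, -0.9, -0.8]))
(0.6011, -0.0105) (array([ 0.6011, -0.0104]), array([-0.2,  0.5, -0.3, -0.3]))
(0.501, 0.1047) (array([0.5006, 0.0988]), array([-1.7,  0.6, -0.1, -2.4]))
(0.6525, -0.0665) (array([ 0.6525, -0.0665]), array([-0.1,  0.5, -0.4, -0.2]))
(0.628, 0.152) (array([0.621 , 0.1546]), array([-0.3, -1.7,  1.4, -0.2]))
[([305, 262], 0.94, [0.664, -0.067]), ([348, 212], 0.9, [0.516, 0.091]), ([324, 245], 0.87, [0.621, -0.009]), ([286, 227], 0.81, [0.533, -0.085]), ([314, 228], 0.77, [0.556, -0.016]), ([385, 239], 0.68, [0.639, 0.148]), ([251, 294], 0.66, [0.722, -0.203]), ([240, 197], 0.61, [0.372, -0.187])]
```

Emit:
move_arm(series=[0,0,-35,0,0,0,-60,0,0,0,-72,0,0,0,-77,0,0,0,-77,0])

```text
time_s: 45.5
ee_pos: [0.5364, -0.0073, -0.0113]
orientation: [0.0, 0.92, -0.393, -0.0]
force: [0.1, 0.2, -0.1]
finger_gap: 0.0737
grip_force: 0.0
```

Emit:
move_arm(series=[0,0,0,0,0,0,0,0,0,0,0,0,0,0,0,0], claw=50)

```text
time_s: 45.9
ee_pos: [0.537, -0.0069, -0.0095]
orientation: [-0.0, 0.92, -0.392, 0.001]
force: [-2.3, -1.7, 5.5]
finger_gap: 0.0573
grip_force: 62.4
```

Emit:
move_arm(series=[0,0,5,0,0,0,20,0,0,0,45,0,-18,16,45,0,-34,32,45,0])

```text
time_s: 46.4
ee_pos: [0.5028, 0.0256, 0.0352]
orientation: [-0.001, 0.919, -0.393, 0.001]
force: [-0.2, 1.1, -2.6]
finger_gap: 0.057
grip_force: 64.5
```

Emit:
move_arm(series=[0,0,-20,0,0,0,-35,0,0,0,-40,0,0,0,-42,0,0,0,-42,0])

```text
time_s: 46.9
ee_pos: [0.5028, 0.0252, -0.0078]
orientation: [-0.0, 0.92, -0.392, 0.0]
force: [-0.5, -0.5, -3.0]
finger_gap: 0.0572
grip_force: 64.5
```

Emit:
move_arm(series=[0,0,-1,0,0,0,-1,0])

```text
time_s: 47.1
ee_pos: [0.5028, 0.0252, -0.0087]
orientation: [-0.0, 0.92, -0.393, 0.0]
force: [-0.2, 0.4, -1.9]
finger_gap: 0.0572
grip_force: 64.5
```

Emit:
move_arm(series=[0,0,-1,0,0,0,-1,0,0,0,-1,0], claw=74)

```text
time_s: 47.4
ee_pos: [0.5027, 0.0252, -0.0099]
orientation: [-0.0, 0.92, -0.392, 0.0]
force: [0.7, -0.2, -0.5]
finger_gap: 0.0744
grip_force: 0.0
```

Emit:
move_arm(series=[0,0,15,0,0,0,50,0,0,0,80,0,40,-14,80,0,80,-28,80,0])

```text
time_s: 47.9
ee_pos: [0.5844, -0.0024, 0.0724]
orientation: [-0.001, 0.92, -0.392, 0.002]
force: [0.3, 1.6, 0.6]
finger_gap: 0.0739
grip_force: 0.0
```

Emit:
move_arm(series=[18,-7,0,0,18,-7,0,0,18,-7,-35,0,18,-7,-65,0,18,-7,-77,0])

```text
time_s: 48.4
ee_pos: [0.5979, -0.0102, -0.0098]
orientation: [0.001, 0.92, -0.393, -0.002]
force: [-0.5, -0.3, 0.0]
finger_gap: 0.074
grip_force: 0.0
```

Emit:
move_arm(series=[0,0,-3,0,0,0,-3,0,0,0,-3,0])

```text
time_s: 48.7
ee_pos: [0.6014, -0.0095, -0.0087]
orientation: [-0.001, 0.92, -0.392, 0.001]
force: [-0.4, -1.3, 0.5]
finger_gap: 0.0739
grip_force: 0.0
```

Emit:
move_arm(series=[0,0,0,0,0,0,0,0,0,0,0,0,0,0,0,0], claw=50)

```text
time_s: 49.1
ee_pos: [0.6012, -0.0097, -0.008]
orientation: [-0.001, 0.92, -0.392, 0.001]
force: [-3.7, 0.4, 9.9]
finger_gap: 0.0566
grip_force: 61.5
```

Emit:
move_arm(series=[0,0,5,0,0,0,25,0,0,0,50,0,20,27,50,0,39,53,50,0])

```text
time_s: 49.6
ee_pos: [0.6406, 0.0436, 0.0419]
orientation: [-0.001, 0.92, -0.393, 0.001]
force: [0.4, -0.6, -1.8]
finger_gap: 0.0568
grip_force: 64.3
```

Emit:
move_arm(series=[0,0,-20,0,0,0,-38,0,0,0,-44,0,0,0,-47,0,0,0,-47,0])

```text
time_s: 50.1
ee_pos: [0.6396, 0.043, -0.0068]
orientation: [0.0, 0.92, -0.392, 0.0]
force: [-0.5, 0.0, -1.9]
finger_gap: 0.057
grip_force: 64.4
```

Emit:
move_arm(series=[0,0,-1,0,0,0,-2,0,0,0,-2,0])

```text
time_s: 50.4
ee_pos: [0.6401, 0.0432, -0.0079]
orientation: [-0.0, 0.92, -0.392, 0.001]
force: [-1.6, 0.1, 4.5]
finger_gap: 0.0564
grip_force: 65.0
```

Emit:
move_arm(series=[0,0,0,0,0,0,0,0,0,0,0,0], claw=74)

```text
time_s: 50.7
ee_pos: [0.6396, 0.0432, -0.0091]
orientation: [-0.0, 0.92, -0.392, 0.0]
force: [0.7, -0.6, -0.1]
finger_gap: 0.0741
grip_force: 0.0
```

Emit:
move_arm(series=[0,0,15,0,0,0,50,0,0,0,100,0,0,0,140,0,0,-40,150,0])

```text
time_s: 51.2
ee_pos: [0.6431, 0.006, 0.1481]
orientation: [-0.003, 0.921, -0.39, 0.004]
force: [1.0, -0.9, 0.4]
finger_gap: 0.0742
grip_force: 0.0
```

Emit:
move_arm(series=[0,-45,0,0,0,-90,0,0,0,-135,0,0,0,-180,0,0,0,-200,0,0])

```text
time_s: 51.7
ee_pos: [0.639, -0.2004, 0.142]
orientation: [0.0, 0.919, -0.393, 0.0]
force: [-0.2, 1.1, -0.3]
finger_gap: 0.0738
grip_force: 0.0
```

```bash
python3 - <<'E'
from h import *
s=sense(); print(s["ee_pos"],s["time_s"])
a,I=grab("scene","scene9"); b,J=grab("side","side9")
for w in ((.517,-.084),(.503,.025),(.640,.043),(.501,.103),(.6525,-.0665),(.628,.152)):
    p,q=spot(I,w2px(a,[*w,.036]),7),spot(J,w2px(b,[*w,.036]),7); print(w,tri(p,q,.036))
print(find(a,"scene","disc1",.036)); print(find(b,"side","disc1",.036))
E
```

```text
[ 0.63898316 -0.20037518  0.14203981] 51.7
(0.517, -0.084) (array([ 0.5239, -0.0848]), array([-0.1, -0.4,  0.3, -0.1]))
(0.503, 0.025) (array([0.5032, 0.0265]), array([-0.1,  0.5, -0.3, -0.2]))
(0.64, 0.043) (array([0.6407, 0.0435]), array([-0.2,  0.4, -0.3, -0.3]))
(0.501, 0.103) (array([0.5016, 0.1023]), array([-0.2,  0.4, -0.2, -0.4]))
(0.6525, -0.0665) (array([ 0.6539, -0.0652]), array([ 0.5,  0.8, -0.7,  0.7]))
(0.628, 0.152) (array([0.6282, 0.1518]), array([-0.1,  0.4, -0.3, -0.2]))
[([332, 179], 0.87, [0.357, 0.096]), ([323, 213], 0.86, [0.504, 0.023]), ([248, 295], 0.84, [0.723, -0.208]), ([384, 240], 0.81, [0.642, 0.143]), ([348, 212], 0.75, [0.517, 0.093]), ([349, 252], 0.72, [0.659, 0.045]), ([284, 226], 0.66, [0.526, -0.088])]
[([249, 212], 0.95, [0.342, 0.08]), ([400, 290], 0.87, [0.703, -0.227]), ([306, 222], 0.83, [0.499, 0.019]), ([304, 205], 0.82, [0.501, 0.081]), ([317, 253], 0.75, [0.515, -0.088]), ([368, 245], 0.68, [0.651, -0.085]), ([346, 180], 0.6, [0.638, 0.158]), ([351, 213], 0.59, [0.627, 0.029]), ([301, 368], 0.59, [0.441, -0.376])]
```

All good except B, which goes to its slot now.

Emit:
move_arm(series=[-19,42,0,0,-38,84,0,0,-57,126,0,0,-76,168,0,0,-95,210,0,0])

```text
time_s: 52.4
ee_pos: [0.5434, 0.0158, 0.1415]
orientation: [-0.0, 0.92, -0.392, 0.0]
force: [0.6, 1.1, -0.3]
finger_gap: 0.0738
grip_force: 0.0
```

Emit:
move_arm(series=[-20,42,0,0,-43,91,0,0,-43,91,-20,0,-43,91,-40,0,-43,91,-40,0])

```text
time_s: 52.9
ee_pos: [0.4993, 0.1051, 0.0994]
orientation: [0.001, 0.92, -0.391, -0.001]
force: [0.2, -0.6, -0.5]
finger_gap: 0.0741
grip_force: 0.0
```

Emit:
move_arm(series=[0,0,0,0,0,0,0,0])

```text
time_s: 53.1
ee_pos: [0.5021, 0.1045, 0.102]
orientation: [-0.001, 0.92, -0.392, 0.001]
force: [1.0, 0.0, 0.5]
finger_gap: 0.0739
grip_force: 0.0
```

Emit:
move_arm(series=[0,-2,-45,0,0,-2,-80,0,0,-2,-100,0,0,-2,-110,0,0,-2,-110,0])

```text
time_s: 53.6
ee_pos: [0.5014, 0.1018, -0.0096]
orientation: [0.001, 0.92, -0.393, -0.0]
force: [0.1, -0.1, -0.8]
finger_gap: 0.0738
grip_force: 0.0
```

Emit:
move_arm(series=[0,0,0,0,0,0,0,0,0,0,0,0,0,0,0,0], claw=50)

```text
time_s: 54.0
ee_pos: [0.5023, 0.1024, -0.0072]
orientation: [-0.001, 0.92, -0.392, 0.001]
force: [-2.1, -1.1, 6.2]
finger_gap: 0.0565
grip_force: 62.7
```

Emit:
move_arm(series=[0,0,5,0,0,0,20,0,0,0,40,0,-7,16,40,0,-14,32,40,0])

```text
time_s: 54.5
ee_pos: [0.4882, 0.1349, 0.0325]
orientation: [-0.001, 0.92, -0.393, 0.001]
force: [0.6, 0.3, -3.8]
finger_gap: 0.0567
grip_force: 64.3
```

Emit:
move_arm(series=[0,0,-20,0,0,0,-32,0,0,0,-37,0,0,0,-38,0,0,0,-38,0])

```text
time_s: 55.0
ee_pos: [0.4875, 0.1339, -0.007]
orientation: [0.0, 0.92, -0.393, -0.0]
force: [0.3, 0.4, -2.6]
finger_gap: 0.057
grip_force: 64.3
```

Emit:
move_arm(series=[0,0,-1,0,0,0,-1,0])

```text
time_s: 55.2
ee_pos: [0.4878, 0.134, -0.0072]
orientation: [-0.0, 0.92, -0.392, 0.0]
force: [-5.1, -0.7, 9.5]
finger_gap: 0.0564
grip_force: 65.6
```

Emit:
move_arm(series=[0,0,0,0,0,0,0,0,0,0,0,0], claw=74)

```text
time_s: 55.5
ee_pos: [0.4878, 0.1342, -0.0081]
orientation: [-0.0, 0.92, -0.393, 0.0]
force: [0.2, -0.4, 0.7]
finger_gap: 0.0744
grip_force: 0.0
```

Emit:
move_arm(series=[0,0,15,0,0,0,50,0,0,0,100,0,0,0,150,0,0,0,200,0])

```text
time_s: 56.0
ee_pos: [0.4872, 0.1338, 0.194]
orientation: [-0.0, 0.92, -0.392, 0.0]
force: [2.3, 1.0, 0.8]
finger_gap: 0.074
grip_force: 0.0
```

Emit:
move_arm(series=[0,-45,20,0,0,-90,40,0,0,-135,60,0,0,-180,60,0,0,-225,60,0])

```text
time_s: 56.5
ee_pos: [0.4875, -0.0925, 0.2528]
orientation: [-0.001, 0.92, -0.392, 0.001]
force: [1.6, 0.6, 0.1]
finger_gap: 0.074
grip_force: 0.0
```

Emit:
move_arm(series=[0,-45,0,0,0,-90,0,0,0,-135,0,0,0,-180,0,0,0,-200,0,0])

```text
time_s: 57.0
ee_pos: [0.4869, -0.294, 0.2513]
orientation: [0.0, 0.919, -0.394, -0.0]
force: [0.0, 0.5, -0.6]
finger_gap: 0.074
grip_force: 0.0
```

```bash
python3 - <<'E'
from h import *
s=sense(); print(s["ee_pos"],s["time_s"])
a,I=grab("scene","scene10"); b,J=grab("side","side10")
W=[]
for w in ((.517,-.084),(.503,.0265),(.640,.043),(.488,.134),(.6525,-.0665),(.628,.152)):
    p,q=spot(I,w2px(a,[*w,.036]),7),spot(J,w2px(b,[*w,.036]),7); r=tri(p,q,.036); W.append(r[0]); print(w,r)
from scipy.spatial.distance import pdist; print("min d",pdist(W).min())
print("off",find(a,"scene","offcut1",.035),find(b,"side","offcut1",.035))
# lever ball
def ball(Im,p,r=14):
    H=cv2.cvtColor(Im,cv2.COLOR_BGR2HSV); x,y=p; m=cv2.inRange(H[y-r:y+r,x-r:x+r],(20,140,90),(35,255,255)); M=cv2.moments(m,True); return np.array([x-r+M["m10"]/M["m00"],y-r+M["m01"]/M["m00"]]),M["m00"]
for A,B in ((cv2.imread("pics/scene0.png"),cv2.imread("pics/side0.png")),(I,J)):
    p,q=ball(A,(421,131)),ball(B,(264,109)); print(p,q,tri(p[0],q[0]))
def sm(Im,win):
    x0,x1,y0,y1=win; return cv2.resize(Im[y0:y1,x0:x1],(400,300),interpolation=cv2.INTER_CUBIC)
cv2.imwrite("pics/m10.png",np.vstack([np.hstack([sm(I,(255,425,180,300)),sm(J,(265,405,165,285))]),np.hstack([sm(I,(370,470,115,215)),sm(J,(235,325,90,180))])]))
E
```

```text
[ 0.48687111 -0.29404103  0.25128328] 57.0
(0.517, -0.084) (array([ 0.5165, -0.0834]), array([-0.1,  0.3, -0.2, -0.2]))
(0.503, 0.0265) (array([0.4999, 0.0255]), array([ 0.5,  1.5, -1.1,  0.4]))
(0.64, 0.043) (array([0.6411, 0.0435]), array([-0.1,  0.5, -0.4, -0.3]))
(0.488, 0.134) (array([0.4875, 0.1358]), array([-0.3,  0.4, -0.2, -0.4]))
(0.6525, -0.0665) (array([ 0.6525, -0.0665]), array([-0.2,  0.5, -0.4, -0.2]))
(0.628, 0.152) (array([0.622 , 0.1539]), array([-0.3, -1.4,  1.2, -0.4]))
min d 0.11015793207935594
off [([176, 227], 0.93, [0.457, -0.361]), ([204, 225], 0.87, [0.47, -0.291]), ([164, 250], 0.73, [0.536, -0.388]), ([197, 247], 0.63, [0.546, -0.31])] [([337, 340], 0.95, [0.529, -0.326]), ([300, 332], 0.9, [0.448, -0.294]), ([299, 370], 0.88, [0.436, -0.381]), ([344, 142], 0.22, [0.663, 0.33])]
(array([420.11267606, 130.08450704]), 71.0) (array([263.25454545, 108.32727273]), 55.0) (array([0.4173, 0.3282, 0.2045]), array([-0.2,  0.2, -0.1, -0.3]))
(array([420.1       , 130.02857143]), 70.0) (array([260.2, 108.6]), 5.0) (array([0.408 , 0.3342, 0.1995]), array([-0.1,  0.1, -0. , -0.1]))
```

View pics/m10.png

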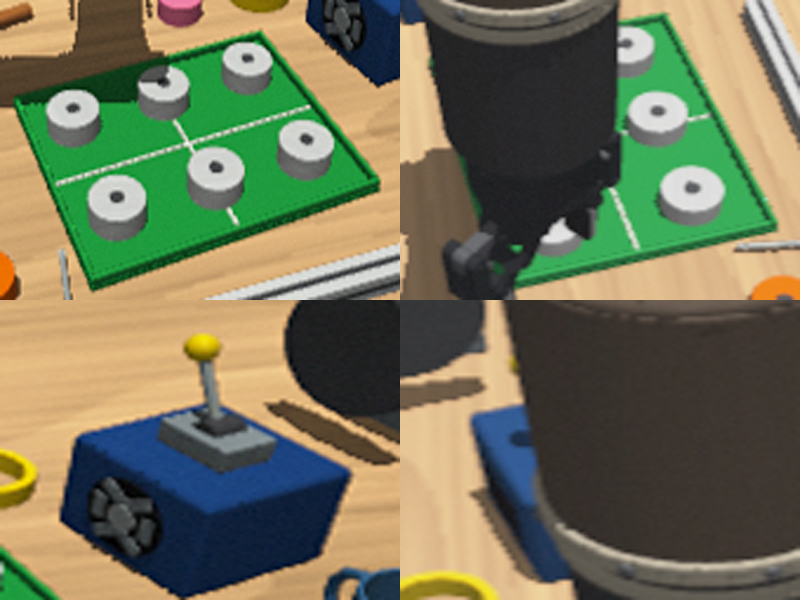

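The picture shows all six discs flat and apart in a 2×3 grid on the tray, and the lever ball at lower-left crop (203,347), still off. I'll measure the blower's pose from its top corners.

```bash
python3 - <<'E'
from h import *
c=cam("scene"); C=[px2w(c,(370+x/4,115+(y-300)/3),.110)[:2] for x,y in ((80,437),(210,513),(350,475),(205,405))]
C=np.array(C); print(C.round(3),C.mean(0))
for i in range(4): d=C[(i+1)%4]-C[i]; print(np.linalg.norm(d).round(3),np.degrees(np.arctan2(d[1],d[0])).round(1))
I,J=cv2.imread("pics/scene0.png"),cv2.imread("pics/side0.png"); H=cv2.cvtColor(J,cv2.COLOR_BGR2HSV)
m=np.zeros(H.shape[:2],np.uint8); m[105:180,240:320]=cv2.inRange(H,(105,120,30),(125,255,255))[105:180,240:320]
k=max(cv2.findContours(m,0,1)[0],key=cv2.contourArea); h=cv2.convexHull(k); q=cv2.approxPolyDP(h,.03*cv2.arcLength(h,True),True)[:,0]
print([(p.tolist(),px2w(cam("side"),p,.11)[:2].round(3).tolist()) for p in q])
print("base px scene",px2w(c,(370+225/4,115+120/3),.135))
E
```

```text
[[0.408 0.255]
 [0.546 0.287]
 [0.516 0.412]
 [0.376 0.373]] [0.46153816 0.33185733]
0.142 13.3
0.128 103.4
0.146 -164.6
0.123 -74.8
[([292, 114], [0.503, 0.408]), ([306, 136], [0.535, 0.293]), ([308, 160], [0.528, 0.187]), ([267, 173], [0.407, 0.153]), ([251, 126], [0.369, 0.369])]
base px scene [0.44156378 0.34951237 0.135     ]
```

Emit:
move_arm(series=[0,44,15,7,0,88,30,14,0,132,45,21,0,176,60,28,0,220,60,35], claw=0)

```text
time_s: 57.7
ee_pos: [0.4878, -0.0684, 0.3144]
orientation: [-0.0, 0.996, -0.094, 0.002]
force: [1.3, 0.3, -0.5]
finger_gap: 0.0012
grip_force: 0.0
```

Emit:
move_arm(series=[0,42,0,7,0,84,0,14,0,126,0,20,-10,165,0,25,-30,205,0,25])

```text
time_s: 58.2
ee_pos: [0.4567, 0.1366, 0.3116]
orientation: [0.0, 0.993, 0.122, -0.0]
force: [0.6, 0.5, 0.1]
finger_gap: 0.0
grip_force: 0.0
```

Emit:
move_arm(series=[-20,40,0,0,-40,80,0,0,-60,120,0,0,-80,160,0,0,-80,160,0,0])

```text
time_s: 58.7
ee_pos: [0.3746, 0.2982, 0.3117]
orientation: [-0.0, 0.992, 0.123, -0.0]
force: [-0.2, -0.8, -0.5]
finger_gap: -0.0001
grip_force: 0.0
```

Emit:
move_arm(series=[0,0,0,0,0,0,0,0])

```text
time_s: 58.9
ee_pos: [0.3771, 0.294, 0.312]
orientation: [-0.0, 0.993, 0.121, 0.0]
force: [0.1, -0.6, 0.8]
finger_gap: 0.0003
grip_force: 0.0
```

Emit:
move_arm(series=[-6,23,0,0,-6,23,-40,0,-6,23,-85,0,-6,23,-125,0,-6,23,-147,0])

```text
time_s: 59.4
ee_pos: [0.3709, 0.3146, 0.1619]
orientation: [0.001, 0.993, 0.119, -0.001]
force: [0.6, 0.3, -0.5]
finger_gap: -0.0002
grip_force: 0.0
```

Emit:
move_arm(series=[0,0,0,0,0,0,0,0])

```text
time_s: 59.6
ee_pos: [0.3723, 0.3167, 0.1657]
orientation: [0.0, 0.993, 0.12, 0.0]
force: [-0.8, 0.0, 1.3]
finger_gap: 0.0001
grip_force: 0.0
```

```bash
cat >> h.py <<'E'
def ball():
    I,J=snapshot("scene"),snapshot("side"); out=[]
    for Im,(x0,x1,y0,y1) in ((I,(395,470,105,160)),(J,(240,320,85,140))):
        m=np.zeros(Im.shape[:2],np.uint8); m[y0:y1,x0:x1]=cv2.inRange(cv2.cvtColor(Im,cv2.COLOR_BGR2HSV),(20,140,90),(35,255,255))[y0:y1,x0:x1]
        M=cv2.moments(m,True); out.append((np.array([M["m10"],M["m01"]])/max(M["m00"],1),M["m00"]))
    return I,J,out,tri(out[0][0],out[1][0])
E
python3 - <<'E'
from h import *
I,J,o,t=ball(); s=sense(); print(o,t,s["ee_pos"],s["force"])
# dark gripper tip lowest row near projected TCP
for n,Im in (("scene",I),("side",J)):
    c=cam(n); p=w2px(c,s["ee_pos"]); print(n,"tcp px",p.round(1)); g=cv2.cvtColor(Im,cv2.COLOR_BGR2GRAY)
    x=int(p[0]); print(g[int(p[1])-24:int(p[1])+14:2,x-12:x+13:4])
E
```

```text
[(array([420.10144928, 129.94202899]), 69.0), (array([263.25454545, 108.32727273]), 55.0)] (array([0.4173, 0.328 , 0.2048]), array([-0.2,  0.3, -0.1, -0.4])) [0.37247229 0.31773526 0.1666659 ] [0.56325048 0.49958809 0.67977732]
scene tcp px [407.2 135.2]
[[164 172   5  13  10   9  92]
 [173 172 162  15   8   6 178]
 [174 168 173   4  24  52 170]
 [172 170 169   7  44  59 166]
 [163 166 172  12  55  69 177]
 [172 175 175  10  69  72 166]
 [167 165 165   8  65 131 175]
 [167 169 172  57  55 185 178]
 [176 180 180 182 164 177 196]
 [182 115 116 137 188 180 181]
 [126  65  67  70  67  68 145]
 [ 70  71  73  69  69  66  92]
 [ 71  69  69  68  63  66  67]
 [ 67  69  69  67  68  68  62]
 [ 67  68  67  65  61  67  66]
 [ 64  63  67  69  71  75  73]
 [144  68  66  74  75  71  67]
 [163  64  68  75  75  73  72]
 [180  72  70  71  66  69  70]]
side tcp px [250. 122.]
[[ 47  30  55 118  88 169 175]
 [ 48  28  41  56  77 170 173]
 [ 46  43  28  38 106 172 174]
 [ 48  46  27  27 112 172 171]
 [ 48  50  24  26 171 173 187]
 [ 47  48  54  28 181 166 173]
 [ 47  55  65  28 181 174 133]
 [ 58 159  65  31 181 175  95]
 [175 114  85  64 179 175 171]
 [ 82  81  80  81 144 174 175]
 [ 82  81  80  78 177 174 175]
 [ 82  80 154 172 176 174 162]
 [157 172 169 172 176 109  74]
 [175 174 169 153  71  73  75]
 [175 173 168 134  47  75  74]
 [177 174 168 144  39  75  75]
 [176 173 168 155  37  75  39]
 [175 174 170 173  39  75  38]
 [176 175 169 175  36  75  67]]
```

The tips sit about 20 mm above the reported TCP, so I'll lower 18 mm and then push along 14° in steps.

Emit:
move_arm(series=[0,0,-10,0,0,0,-18,0,0,0,-18,0])

```text
time_s: 60.0
ee_pos: [0.3709, 0.3165, 0.1457]
orientation: [0.001, 0.993, 0.12, -0.001]
force: [-1.0, 0.0, 0.2]
finger_gap: -0.0004
grip_force: 0.0
```

Emit:
move_arm(series=[7,2,0,0,15,4,0,0,22,6,0,0,30,7,0,0,37,9,0,0])

```text
time_s: 60.5
ee_pos: [0.4092, 0.3262, 0.1468]
orientation: [0.0, 0.993, 0.12, -0.0]
force: [-0.9, -0.0, 1.3]
finger_gap: 0.0002
grip_force: 0.7
```

Emit:
move_arm(series=[7,2,0,0,15,4,0,0,22,6,0,0,30,7,0,0,37,9,0,0])

```text
time_s: 61.0
ee_pos: [0.446, 0.3352, 0.1466]
orientation: [0.0, 0.993, 0.12, -0.0]
force: [-0.6, -0.8, -1.4]
finger_gap: -0.0003
grip_force: 0.4
```

```bash
python3 - <<'E'
from h import *
I,J,o,t=ball(); s=sense(); print(o,t,s["ee_pos"],s["force"])
E
```

```text
[(array([434.85507246, 136.88405797]), 69.0), (array([282.63888889, 102.25      ]), 36.0)] (array([0.4759, 0.3391, 0.2121]), array([-0.4,  0.5, -0.1, -0.7])) [0.44637066 0.33530476 0.14655425] [-0.35057579  0.46061539 -1.46419891]
```

Emit:
move_arm(series=[4,1,0,0,8,2,0,0,12,3,0,0])

```text
time_s: 61.4
ee_pos: [0.4575, 0.3381, 0.1468]
orientation: [0.0, 0.993, 0.12, -0.0]
force: [-1.7, -0.0, 0.3]
finger_gap: 0.0
grip_force: 0.5
```

Emit:
move_arm(series=[2,0,0,0,4,1,0,0,4,1,0,0])

```text
time_s: 61.7
ee_pos: [0.4615, 0.3391, 0.1467]
orientation: [0.0, 0.993, 0.12, -0.0]
force: [-0.6, -0.7, 0.8]
finger_gap: 0.0001
grip_force: 0.5
```

```bash
python3 - <<'E'
from h import *
I,J,o,t=ball(); s=sense(); print(o,t,s["ee_pos"],s["force"])
E
```

```text
[(array([439.24324324, 142.17567568]), 74.0), (array([287.82978723, 102.65957447]), 47.0)] (array([0.4912, 0.3456, 0.2037]), array([-0.3,  0.4, -0.1, -0.6])) [0.46148968 0.33911495 0.14684562] [-0.50726032 -0.61551969 -0.40640373]
```

Emit:
move_arm(series=[1,0,0,0,2,0,0,0,2,0,0,0])

```text
time_s: 62.1
ee_pos: [0.4622, 0.339, 0.1466]
orientation: [0.0, 0.993, 0.12, -0.001]
force: [-8.2, -0.6, 3.0]
finger_gap: 0.0001
grip_force: 3.7
```

Emit:
move_arm(series=[-20,-5,0,0,-45,-11,0,0,-70,-17,0,0,-80,-20,30,0,-80,-20,70,0])

```text
time_s: 62.6
ee_pos: [0.3818, 0.3179, 0.2166]
orientation: [0.001, 0.993, 0.121, -0.001]
force: [0.0, 1.0, 0.6]
finger_gap: -0.0001
grip_force: 0.0
```

Emit:
move_arm(series=[0,0,45,0,0,0,90,0,20,-35,100,0,40,-75,100,0,40,-75,100,0])

```text
time_s: 63.1
ee_pos: [0.4251, 0.2414, 0.3181]
orientation: [-0.001, 0.993, 0.119, 0.001]
force: [-0.4, -0.4, 0.0]
finger_gap: -0.0003
grip_force: 0.0
```

Emit:
move_arm(series=[5,-45,0,0,10,-90,0,0,20,-135,0,0,30,-180,0,0,40,-225,0,0])

```text
time_s: 63.6
ee_pos: [0.4638, 0.0176, 0.3174]
orientation: [-0.0, 0.993, 0.12, 0.001]
force: [1.8, 0.7, 0.8]
finger_gap: 0.0004
grip_force: 0.0
```

Emit:
move_arm(series=[0,-45,0,0,0,-90,0,0,0,-135,0,0,0,-180,0,0,0,-225,0,0])

```text
time_s: 64.1
ee_pos: [0.4636, -0.2077, 0.3173]
orientation: [0.0, 0.993, 0.12, 0.001]
force: [1.5, -0.5, 0.4]
finger_gap: 0.0003
grip_force: 0.0
```

```bash
python3 - <<'E'
from h import *
I,J,o,t=ball(); s=sense(); print(o,t,s["ee_pos"],s["force"],s["time_s"])
a,b=cam("scene"),cam("side"); W=[]
for w in ((.5165,-.0834),(.503,.0265),(.641,.0435),(.4875,.1358),(.6525,-.0665),(.6282,.1518)):
    p,q=spot(I,w2px(a,[*w,.036]),7),spot(J,w2px(b,[*w,.036]),7); print(w,px2w(a,p,.036)[:2].round(3),px2w(b,q,.036)[:2].round(3))
print(find(a,"scene","disc1",.036)); print(find(a,"scene","offcut1",.035))
P,Q=cv2.imread("pics/scene0.png"),cv2.imread("pics/side0.png")
for l in ("mug","bottle","screwdriver","profile","tape","brush"): print(l,[d["point"] for d in place_of(l,"scene")][:1],[d["point"] for d in place_of(l,"side")][:1])
E
```

```text
[(array([439.06493506, 142.15584416]), 77.0), (array([0., 0.]), 0.0)] (array([-1.0031,  1.6336, -0.2692]), array([ 39.6, -65.1,   5.4,  60.7])) [ 0.46315414 -0.21009152  0.31643293] [ 1.19949633  0.79037238 -0.02223261] 64.2
(0.5165, -0.0834) [ 0.515 -0.083] [ 0.518 -0.085]
(0.503, 0.0265) [0.501 0.028] [0.503 0.029]
(0.641, 0.0435) [0.64  0.044] [0.642 0.042]
(0.4875, 0.1358) [0.486 0.137] [0.487 0.136]
(0.6525, -0.0665) [ 0.651 -0.066] [ 0.653 -0.067]
(0.6282, 0.1518) [0.627 0.153] [0.629 0.151]
[([355, 208], 0.91, [0.503, 0.118]), ([383, 241], 0.87, [0.644, 0.14]), ([333, 181], 0.72, [0.366, 0.096]), ([251, 296], 0.7, [0.729, -0.203]), ([417, 194], 0.68, [0.489, 0.316]), ([285, 230], 0.65, [0.541, -0.091]), ([307, 262], 0.64, [0.664, -0.063]), ([322, 217], 0.57, [0.518, 0.017]), ([368, 177], 0.47, [0.372, 0.208])]
[([207, 225], 0.95, [0.472, -0.283]), ([165, 246], 0.62, [0.525, -0.385]), ([178, 227], 0.58, [0.458, -0.356]), ([198, 248], 0.55, [0.551, -0.308])]
mug [[465.7, 238.9]] [[341.4, 140.3]]
bottle [[189.0, 305.0]] [[405.4, 338.4]]
screwdriver [[287.5, 320.8]] [[419.6, 263.3]]
profile [[387.5, 306.1]] [[396.0, 196.9]]
tape [[365.6, 176.1]] [[243.2, 184.0]]
brush [[237.8, 198.1]] [[247.5, 304.5]]
```

```bash
python3 -c "
from workcell import sign_off; print(sign_off())"
```

```text
the job is handed in; nothing more can be done
None
```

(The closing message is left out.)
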